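Stand the gel cassettes up against the fence and lock the keeper

TASK

Lift the red lever of the cassette stand out of its lock notch and shift it to the load notch nearest you, so that the keeper bar swings clear. Stand every gel cassette on the stand's bed, side by side, each on a short end, leaning flat against the fence: a cassette laid with its end against the fence tips up when its front end is pushed towards the fence and raised. When all of them stand, bring the lever back into its lock notch, fully down, so that the keeper bar shuts in front of them, and leave the things round about where they are.

Things in the scene. Friction and masses are not known exactly. Their poses are not given: they have to be found in the camera images.
- stand: the fixed cassette stand; position and heading vary. Origin on the bench (z = 0) below the line where fence and bed meet, midway along the fence; x points away from the robot through the fence, y left along the fence, z up. Aluminium end cheeks at y = +-140 to +-146 mm, x = -11 to +45 mm, 98 mm high. Lever housing, 40 mm high, at x = -92 to +32, y = -240 to -190 mm
- fence: the aluminium fence of the stand, a smooth slab 280 mm long, 64 mm tall along its slope and 6 mm thick, that leans back 10 degrees from the robot; origin at the foot of its front face, at bed height, midway; its x is the normal of its face, pointing backwards, its z runs up its face
- bed_front (a point): middle of the upper front edge of the flat grey bed, 58 mm before the foot of the fence; the bed's top is 12 mm above the bench and spans y = +-146 mm. Before it is bare bench: an 80 mm cassette lying on the bed with its end against the fence overhangs this edge by 22 mm, with 12 mm of air below
- gate_slide (a joint): the red-knobbed lever along its slot, in m: 0 in the lock notch (far end, beside the fence, red mark), 0.06 in the load notch (near end, towards the robot, green mark); it moves along the stand's -x, geared to the keeper bar (55 rad per m). Needs 2 to 5 N; stays where it is left
- gate_lift (a joint): height of the lever above its notch, in m: 0 down in a notch, at most 0.026. A steel block 16 mm high (measured from the notch floor) stands between the notches, so the lever passes only when lifted by at least 17 mm; weight and spring pull it down with 3 to 5 N
- lever_knob (a point): centre of the lever's upright red cylindrical knob, 26 mm in diameter, 34 mm tall; 90 mm above the bench with the lever down; in the stand's frame at y = -215 mm, x = 0 in the lock notch and -60 mm in the load notch. Free all round from above
- keeper (a joint): angle of the keeper bar, rad: 0 shut (lever in the lock notch), 3.3 swung up, over and behind the fence (lever in the load notch). It turns about an axis along the stand's y through x = 25 mm, z = 88 mm, swinging in a radius of 52 mm
- keeper_bar (a point): middle of the keeper, a steel rod 7 mm thick along the whole fence; shut it runs 62 mm above the bench and 20 mm before the fence's foot, so that a cassette can then not be tipped up
- cassette_0: heading of a gel cassette (see its _mid point): origin at the centre of the underside as it lies at the start, x along its 80 mm length, y across its 60 mm width, z through its thickness
- cassette_0_mid (a point): centre of a gel cassette, a rigid white plastic plate 80 x 60 x 10 mm with a green window and blue comb teeth at one end, 90 g; at the start it lies flat on the bench (centre 5 mm up). May be absent
- cassette_1: heading of a gel cassette (see its _mid point): origin at the centre of the underside as it lies at the start, x along its 80 mm length, y across its 60 mm width, z through its thickness
- cassette_1_mid (a point): centre of a gel cassette, a rigid white plastic plate 80 x 60 x 10 mm with a green window and blue comb teeth at one end, 90 g; at the start it lies flat on the bench (centre 5 mm up). May be absent
- cassette_2: heading of a gel cassette (see its _mid point): origin at the centre of the underside as it lies at the start, x along its 80 mm length, y across its 60 mm width, z through its thickness
- cassette_2_mid (a point): centre of a gel cassette, a rigid white plastic plate 80 x 60 x 10 mm with a green window and blue comb teeth at one end, 90 g; at the start it lies flat on the bench (centre 5 mm up). May be absent
- petri_0: bystander: flat round petri dish, 59 mm wide, 14 high (behind it, from about x = 0.52 m and y = 0.22 m to the left, stands a fixed analyser 0.43 m tall: keep the arm in front of it); origin at its underside
- petri_1: bystander: flat round petri dish, 59 mm wide, 14 high; origin at its underside
- bottle_green: bystander: white bottle with green cap, 52 mm wide, 82 high; origin at its underside
- bottle_small: bystander: small amber bottle with white cap, 34 mm wide, 64 high; origin at its underside
- timer: bystander: white square timer lying flat, 62 x 62 x 19 mm; origin at its underside
- marker_1: bystander: black and white marker pen lying flat, 135 mm long, 17 thick; origin at its underside

How it is judged (in metres and radians):
On the way, in this order (a step that is already met when the one before it is completed fails the run):
1. the lever is down in the load notch, the keeper bar swung back (value of joint gate_slide above 0.055 m and value of joint gate_lift below 0.004 m), for 0.2 s.
2. with the lever still in the load notch, every cassette stands leaning against the fence (angle between the z axis of each of cassette_0, cassette_1, cassette_2 and the x axis of fence, either way round below 0.15 rad and angle between the x axis of each of cassette_0, cassette_1, cassette_2 and the z axis of fence, either way round below 0.2 rad and x of cassette_0_mid in the frame of stand between -0.02 and 0.02 m and z of cassette_0_mid in the frame of stand between 0.042 and 0.062 m and y of cassette_0_mid in the frame of stand between -0.125 and 0.125 m and x of cassette_1_mid in the frame of stand between -0.02 and 0.02 m and z of cassette_1_mid in the frame of stand between 0.042 and 0.062 m and y of cassette_1_mid in the frame of stand between -0.125 and 0.125 m and x of cassette_2_mid in the frame of stand between -0.02 and 0.02 m and z of cassette_2_mid in the frame of stand between 0.042 and 0.062 m and y of cassette_2_mid in the frame of stand between -0.125 and 0.125 m and linear speed of each of cassette_0, cassette_1, cassette_2 below 0.02 m/s and value of joint gate_slide above 0.055 m), for 0.3 s.
3. the lever is back down in the lock notch and the keeper bar shut in front of the standing cassettes (angle between the z axis of each of cassette_0, cassette_1, cassette_2 and the x axis of fence, either way round below 0.15 rad and angle between the x axis of each of cassette_0, cassette_1, cassette_2 and the z axis of fence, either way round below 0.2 rad and x of cassette_0_mid in the frame of stand between -0.02 and 0.02 m and z of cassette_0_mid in the frame of stand between 0.042 and 0.062 m and y of cassette_0_mid in the frame of stand between -0.125 and 0.125 m and x of cassette_1_mid in the frame of stand between -0.02 and 0.02 m and z of cassette_1_mid in the frame of stand between 0.042 and 0.062 m and y of cassette_1_mid in the frame of stand between -0.125 and 0.125 m and x of cassette_2_mid in the frame of stand between -0.02 and 0.02 m and z of cassette_2_mid in the frame of stand between 0.042 and 0.062 m and y of cassette_2_mid in the frame of stand between -0.125 and 0.125 m and value of joint gate_slide below 0.005 m and value of joint gate_lift below 0.004 m), for 0.2 s.
At the end, for the whole second after the job is handed in: Every cassette stands at rest on its short end on the bed, flat against the fence (face within 0.15 rad, long side within 0.2 rad of its slope, centre within 20 mm in x and 125 mm in y of the fence foot's middle); lever within 5 mm of the lock notch, down within 4 mm; keeper shut (under 0.35 rad) (all of step 3 and linear speed of each of cassette_0, cassette_1, cassette_2 below 0.02 m/s and value of joint keeper below 0.35 rad); the robot touches nothing.
It fails at once if a bystander is shoved 40 mm or more from its place (distance of any of petri_0, petri_1, bottle_green, bottle_small, timer, marker_1 from where it was at the start of the episode above 0.04 m).
Of cassette_0, cassette_1, cassette_2 only 2 to 3 are there at a start; the rules pass over those that are not, and their reading is None.
At some moment in a run one of cassette_0, cassette_1, cassette_2 may be knocked a few centimetres aside while the robot is not near it.
Once in a run the grip may slacken for a moment while it holds something.
It also fails if it takes over 210 s, if anything falls off the work surface, if the arm or the gripper's body presses on something with over 40 N, if the wrist force passes 120 N, or if a joint passes its speed limit or range.

ROBOT

A 6-joint arm with a two-finger parallel gripper is mounted at the origin on a cart in front of the work surface, level with it; the furniture and walls round the work are solid. World frame = base frame: x ahead of the robot, y to its left, z up, the work surface at z = 0. Lengths are in mm, angles in rad, forces in N, time in s.
With the tool pointing down it reaches from about 325 to 875 mm from the base axis. Payload 4.4 kg.
Tool frame: the origin (TCP) lies at the centre of the arm's flange, where the gripper is bolted on; the fingertips stand 173 mm ahead of it and the grasp point (between the pads) lies 155 mm ahead of it (bot.finger_overhang is the distance from the TCP to the fingertips, in mm); z points along the fingers, y is the direction in which the jaws open and shut (so a half turn about z gives the same grasp; the last joint's range is limited). The gripper opens to 85 mm and grips with 20 to 120 N. Pads are 22 mm wide; open, the fingers measure 114 mm over their backs; the gripper's body (76 mm by 85 mm) begins 54 mm behind the grasp point. The pads swing forward as they close: fully open they stand 13 mm farther back than shut.
Start: joints at [-1.462, 0.207, 1.542, -0, 1.393, -0.15], TCP at [147.698, -555.711, 404.682] pointing down, gripper open.
Joint ranges: [-2.73, 2.73], [-0.86, 2.22], [0.23, 2.46], [-1.11, 4.25], [0.08, 2.63], [-2.82, 2.82]. Speed limits (rad/s): [2.79, 2.79, 3.14, 3.14, 3.14, 3.14].

INTERFACE

Orientations are given as a 3x3 rotation matrix whose columns are the frame's x, y, z axes.
In Python, from rig import bot gives the robot as it stands. The module is installed in compiled form; this text tells all that it offers.
- The arm moves only by the tool arm_command, never from a script. Its argument "rows" is a list that holds one entry, the list of rows, each a list of 7 numbers: the shift along the tool's x, y, z in m, then the turn, a rotation vector about the tool's x, y, z in degrees, then the closure, from 0 (fully open) to 1 (shut). In form: [[[tx, ty, tz, ax, ay, az, hand], ...]]. A call has 1 to 10 rows; each row shifts and turns the pose as measured when the row begins, along the tool's axes as they then stand; what a row does not reach is not made up. A row lasts 1/10 s, in which the tool goes at most 50 mm and 8.59 degrees, less where a joint would pass 70% of its speed; a pose out of reach is approached as far as the arm can. A call with a gripper value outside its range is refused whole. The fingers move at their own pace and stop on an object; the grip force is fixed at half the most. Time passes only in rows, so rows that do not move let the fingers close. It gives the time, the measured TCP pose, the force and the opening at its end, in the units of the state.
- bot.read_state(): the state, without advancing time (a new reading comes with each control period).
- bot.snapshot(name): name is "scene" or "side" or "wrist"; returns a dict with "image" (420x560x3 uint8, blue, green, red), "z_map" (420x560 float32, mm along the optical axis (not along the pixel's ray), 0 where there is no reading), "fx", "fy", "cx", "cy" (pixels), "rvec" (rotation vector, rad) and "tvec" (3), from world to camera coordinates, as OpenCV has them. Camera axes: x right, y down, z forward; pixel columns grow to the right and rows downward; lengths in mm; the calibration is good to about 2 mm. A picture is of the moment at which its call begins.
- bot.sign_off(): hands the job in, once; it reports no verdict.
The state is a dict: "time_s": time; "joint_pos": joint angles; "dq": joint speeds; "joint_torque": joint torques, N m; "eef_pos": TCP position; "orientation": TCP orientation; "wrist_force": force on the tool from outside, world axes, zero at the start; "moment": the same for the moment, N m; "width": opening from 0.0 (shut) to 1.0 (fully open).
Only numpy, scipy, OpenCV 4.12 (cv2) and the standard library are available. Lean on these libraries where they do the work, as an engineer would, in place of code of your own. Each camera call takes 0.05 s, during which the arm holds its last target. There are 200 camera calls.

## Working session

There is one attempt and no reset: what is moved stays moved. The work goes in short steps, Python scripts to look and compute and a tool call to move; the robot and the scene stay as the last step left them, time stands still between calls to the robot, and variables do not carry over. Pictures are saved under pics/ and viewed, about 12 in all and at most 16, crops included, and the job is handed in when it is done.

Besides the shell and the picture viewer there is one more tool, called after "Call:" as name(argument=value, ...), one argument or row to a line, values as JSON. arm_command: Moves the arm, as the interface text tells. Its arguments: {"type":"object","properties":{"rows":{"type":"array"}},"required":["rows"]}

```bash
mkdir -p pics; cat > h.py <<'E'
import numpy as np, cv2
from rig import bot
def snap(n,f):
    s=bot.snapshot(n); cv2.imwrite('pics/'+f+'.png',s['image']); np.savez('pics/'+f+'.npz',**s); return s
def load(f): return dict(np.load('pics/'+f+'.npz'))
def pts(s):
    z=s['z_map'];v,u=np.mgrid[:z.shape[0],:z.shape[1]]
    P=np.stack([(u-s['cx'])/s['fx']*z,(v-s['cy'])/s['fy']*z,z],-1)
    R=cv2.Rodrigues(s['rvec'])[0]
    W=(P-np.ravel(s['tvec']))@R; W[z==0]=np.nan; return W
def st():
    s=bot.read_state();print(s['time_s'],np.round(s['eef_pos'],1),np.round(s['wrist_force'],1),round(s['width'],3));print(np.round(s['orientation'],3).tolist(),np.round(s['joint_pos'],2));return s
E
python3 - <<'E'
from h import *
for n in('scene','side'):
    s=snap(n,n+'0');print(n,-cv2.Rodrigues(s['rvec'])[0].T@np.ravel(s['tvec']))
cv2.imwrite('pics/both.png',np.vstack([cv2.imread('pics/scene0.png'),cv2.imread('pics/side0.png')])[:, :] )
st()
E
```

```text
scene [-779.70467983 -702.28253039 1031.38960036]
side [ -22.16712735  993.80823191 1037.86972478]
0.1 [ 147.7 -555.4  403.6] [0.2 0.2 0.3] 1.002
[[0.966, 0.257, -0.0], [0.257, -0.966, 0.002], [0.0, -0.002, -1.0]] [-1.46  0.21  1.54  0.    1.39 -0.15]
```

View pics/scene0.png

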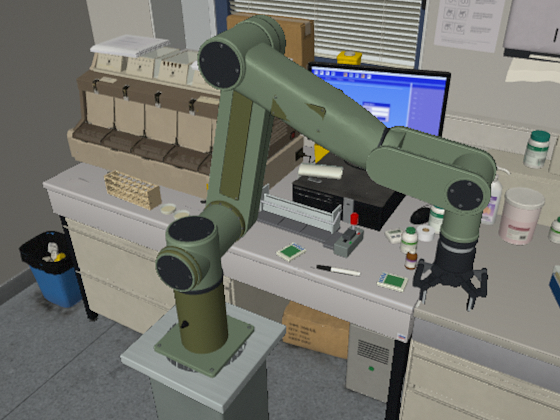

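View pics/side0.png

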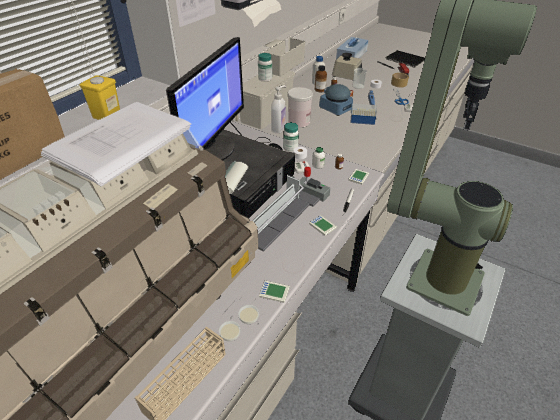

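The scene picture shows cassettes at (291,252) and (393,282) and the red knob at (354,218). The side picture shows three cassettes at (358,176), (322,225) and (274,291), with the knob at (307,171). Next I'll measure positions.

```bash
python3 - <<'E'
from h import *
for f in('scene0','side0'):
    s=load(f);W=pts(s);h=cv2.cvtColor(s['image'],cv2.COLOR_BGR2HSV).astype(int);z=W[...,2]
    g=(h[...,0]>50)&(h[...,0]<85)&(h[...,1]>120)&(z<25)&(z>-10)
    n,l,stt,c=cv2.connectedComponentsWithStats(g.astype(np.uint8))
    for i in range(1,n):
        if stt[i,4]>25:
            p=W[l==i];r=cv2.minAreaRect((p[:,:2]).astype(np.float32));print(f,'green',c[i].round(),np.nanmean(p,0).round(1),r)
    r=((h[...,0]<8)|(h[...,0]>172))&(h[...,1]>170)&(z>30)&(z<130)&(W[...,0]>200)&(W[...,0]<900)
    n,l,stt,c=cv2.connectedComponentsWithStats(r.astype(np.uint8))
    for i in range(1,n):
        if stt[i,4]>8:print(f,'red',c[i].round(),np.nanmean(W[l==i],0).round(1),np.nanmin(W[l==i],0).round(),np.nanmax(W[l==i],0).round())
    # top-down elevation map of merged cloud
W=np.concatenate([np.c_[pts(load(f)).reshape(-1,3),load(f)['image'].reshape(-1,3)] for f in('scene0','side0')])
W=W[(W[:,2]>-15)&(W[:,2]<140)&(W[:,0]>250)&(W[:,0]<850)&(np.abs(W[:,1])<500)]
W=W[np.argsort(W[:,2])]
im=np.zeros((600,800,3),np.uint8)
x=(599-(W[:,0]-250)).astype(int);y=((500-W[:,1])*.8).astype(int)
for d in(0,1):
  for e in(0,1): im[np.clip(x+d,0,599),np.clip(y+e,0,799)]=W[:,3:]
cv2.imwrite('pics/top.png',im)
E
```

```text
scene0 green [290. 251.] [436.9  -9.7  10.2] ((436.8055114746094, -11.257291793823242), (38.60115432739258, 51.80853271484375), 80.20755004882812)
scene0 green [394. 280.] [ 455.1 -350.3   10.1] ((453.8912658691406, -350.6744384765625), (45.35587692260742, 47.20526885986328), 4.309103012084961)
scene0 red [354. 218.] [ 593.5 -158.5   91.7] [ 573. -171.   35.] [ 682. -122.  111.]
side0 red [406.  68.] [  650.7 -1430.5    33.4] [  631. -1462.    31.] [  676. -1408.    38.]
side0 red [307. 171.] [ 584.6 -152.5   97.4] [ 574. -169.   77.] [ 599. -140.  112.]
```

View pics/top.png

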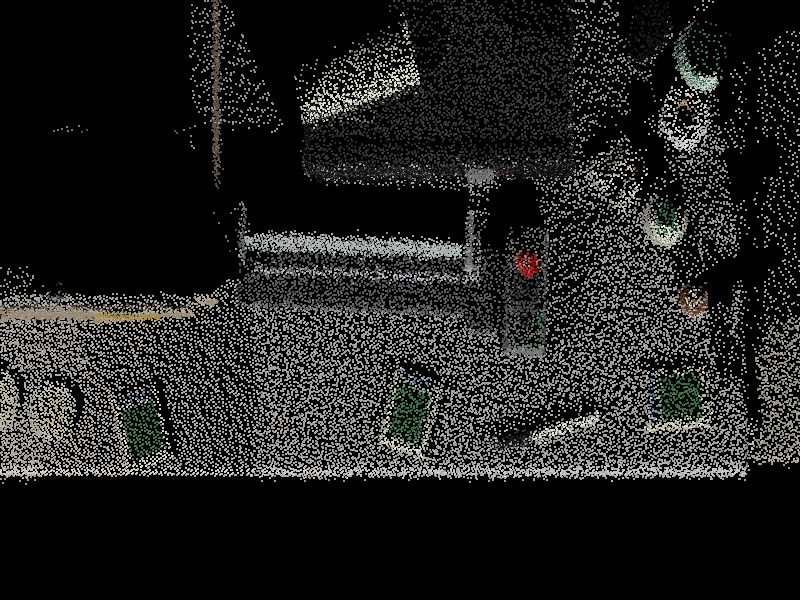

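The top view puts the knob near (587,-156), the stand origin near (596,59) with yaw about -0.04, and the cassettes near (425,322), (437,-10) and (455,-350). Now I'll move above the knob.

Call:
arm_command(
  rows=[
    [[0.044,-0.0228,0,0,0,0,0],[0.044,-0.0228,0,0,0,0,0],[0.044,-0.0228,0,0,0,0,0],[0.044,-0.0228,0,0,0,0,0],[0.044,-0.0228,0,0,0,0,0],[0.044,-0.0228,0,0,0,0,0],[0.044,-0.0228,0,0,0,0,0],[0.044,-0.0228,0,0,0,0,0],[0.044,-0.0228,0,0,0,0,0],[0.044,-0.0228,0,0,0,0,0]],
  ],
)

```text
time_s: 1.1
eef_pos: [516.0, -221.1, 398.9]
orientation: [[0.97, 0.243, -0.005], [0.243, -0.97, 0.006], [-0.003, -0.007, -1.0]]
wrist_force: [0.3, -1.0, 0.4]
width: 0.999
```

Call:
arm_command(
  rows=[
    [[0.03,-0.0228,0.02,0,0,0,0],[0,0,0,0,0,8.5,0],[0,0,0,0,0,8.5,0],[0,0,0,0,0,0,0]],
  ],
)

```text
time_s: 1.5
eef_pos: [544.4, -183.1, 375.7]
orientation: [[0.999, -0.05, -0.007], [-0.05, -0.999, 0.009], [-0.007, -0.009, -1.0]]
wrist_force: [0.6, -0.3, -0.5]
width: 1.001
```

```bash
python3 - <<'E'
from h import *
st();s=snap('wrist','w1');W=pts(s);print(-cv2.Rodrigues(s['rvec'])[0].T@np.ravel(s['tvec']))
h=cv2.cvtColor(s['image'],cv2.COLOR_BGR2HSV).astype(int)
r=((h[...,0]<8)|(h[...,0]>172))&(h[...,1]>170)&(W[...,2]>100)&(W[...,2]<115)
p=W[r];print(len(p),np.nanmean(p,0),np.nanmin(p,0),np.nanmax(p,0))
E
```

```text
1.5 [ 544.4 -183.1  375.7] [ 0.6 -0.3 -0.5] 1.001
[[0.999, -0.05, -0.007], [-0.05, -0.999, 0.009], [-0.007, -0.009, -1.0]] [-0.48  0.23  1.57  0.01  1.35  1.14]
[ 628.93076747 -186.20827956  343.37544637]
1112 [ 592.95177592 -157.73355114  105.45526368] [ 579.89929046 -169.5818534   100.21801389] [ 605.21549557 -144.98136708  108.02077889]
```

View pics/w1.png

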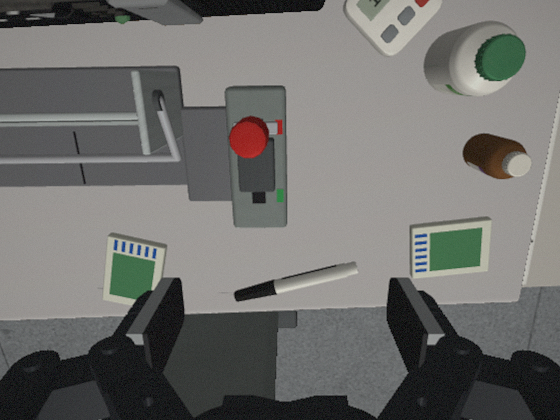

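Call:
arm_command(
  rows=[
    [[0.024,-0.0135,0,0,0,0,0],[0.024,-0.0135,0,0,0,0,0],[0,0,0.045,0,0,0,0],[0,0,0.045,0,0,0,0],[0,0,0,0,0,0,0]],
  ],
)

```text
time_s: 2.05
eef_pos: [594.7, -160.0, 286.2]
orientation: [[0.999, -0.036, -0.001], [-0.036, -0.999, 0.006], [-0.001, -0.006, -1.0]]
wrist_force: [-1.5, 0.1, -0.7]
width: 0.999
```

```bash
python3 - <<'E'
from h import *
# stand yaw from w1: housing/fence depth
W=pts(load('w1'));P=W.reshape(-1,3);P=P[~np.isnan(P[:,0])]
b=P[(abs(P[:,2]-12)<4)&(P[:,1]>-80)&(P[:,0]>530)&(P[:,0]<590)];
ys=[];
for y0 in range(-80,60,5):
    q=b[(b[:,1]>=y0)&(b[:,1]<y0+5)]
    if len(q)>10: ys.append((y0+2.5,np.percentile(q[:,0],2)))
ys=np.array(ys);print(ys[::3].round(1).tolist(),np.polyfit(ys[:,0],ys[:,1],1))
hh=P[(abs(P[:,2]-40)<4)&(P[:,1]<-110)&(P[:,1]>-200)&(P[:,0]<640)&(P[:,0]>480)];print(cv2.minAreaRect(hh[:,:2].astype(np.float32)),len(hh))
E
```

```text
[[-77.5, 537.6], [-62.5, 538.5], [-47.5, 539.3], [-32.5, 540.4], [-17.5, 541.4], [-2.5, 542.7], [12.5, 541.6], [27.5, 542.2], [42.5, 542.8], [57.5, 543.5]] [4.11212353e-02 5.41553953e+02]
((562.7821044921875, -155.72705078125), (49.63804244995117, 123.97503662109375), 87.95076751708984) 5045
```

Call:
arm_command(
  rows=[
    [[-0.001,-0.0025,0.02,0,0,0,0],[0,0,0.018,0,0,0,0],[0,0,0,0,0,0,1],[0,0,0,0,0,0,1],[0,0,0,0,0,0,1],[0,0,0,0,0,0,1],[0,0,0,0,0,0,1]],
  ],
)

```text
time_s: 2.75
eef_pos: [596.2, -159.9, 258.6]
orientation: [[0.999, -0.032, 0.01], [-0.032, -0.999, 0.005], [0.01, -0.005, -1.0]]
wrist_force: [-0.5, 5.3, -3.3]
width: 0.284
```

Call:
arm_command(
  rows=[
    [[0,0,-0.012,0,0,0,1],[0,0,-0.012,0,0,0,1],[0,0,0,0,0,0,1]],
  ],
)

```text
time_s: 3.05
eef_pos: [595.6, -159.6, 284.0]
orientation: [[0.999, -0.03, 0.009], [-0.03, -1.0, 0.004], [0.009, -0.004, -1.0]]
wrist_force: [1.5, 1.5, -3.8]
width: 0.278
```

Call:
arm_command(
  rows=[
    [[-0.015,0,0.002,0,0,0,1],[-0.015,0,0,0,0,0,1],[-0.015,0,0,0,0,0,1],[-0.012,0,0,0,0,0,1],[0,0,0,0,0,0,1]],
  ],
)

```text
time_s: 3.55
eef_pos: [540.4, -157.4, 284.3]
orientation: [[0.999, -0.031, 0.025], [-0.031, -1.0, 0.002], [0.025, -0.003, -1.0]]
wrist_force: [-1.7, 0.4, -4.1]
width: 0.277
```

Call:
arm_command(
  rows=[
    [[-0.003,0,0,0,-0.9,0,1],[-0.003,0,0,0,0,0,1],[0,0,0,0,0,0,1]],
  ],
)

```text
time_s: 3.85
eef_pos: [535.4, -157.3, 284.4]
orientation: [[0.999, -0.031, 0.012], [-0.031, -1.0, 0.003], [0.012, -0.003, -1.0]]
wrist_force: [1.8, 1.6, -6.5]
width: 0.283
```

Call:
arm_command(
  rows=[
    [[0,0,0.01,0,0,0,1],[0,0,0.01,0,0,0,1],[0,0,0.006,0,0,0,1],[0,0,0.002,0,0,0,1]],
  ],
)

```text
time_s: 4.25
eef_pos: [537.2, -157.4, 257.8]
orientation: [[0.999, -0.031, 0.013], [-0.031, -1.0, 0.003], [0.013, -0.003, -1.0]]
wrist_force: [-3.5, 4.8, 18.6]
width: 0.28
```

Call:
arm_command(
  rows=[
    [[0,0,0,0,0,0,0],[0,0,0,0,0,0,0],[0,0,0,0,0,0,0],[0,0,-0.04,0,0,0,0],[0,0,-0.045,0,0,0,0],[-0.03,-0.03,-0.045,0,0,0,0],[-0.045,-0.03,0,0,0,0,0],[-0.045,-0.03,0,0,0,0,0],[0,0,0,0,0,0,0]],
  ],
)

```text
time_s: 5.15
eef_pos: [424.5, -71.9, 382.2]
orientation: [[0.999, -0.034, 0.016], [-0.034, -0.999, -0.0], [0.016, -0.001, -1.0]]
wrist_force: [-0.6, -0.2, -0.4]
width: 0.999
```

```bash
cat >> h.py <<'E'
def green(s,lo=None):
    W=pts(s);h=cv2.cvtColor(s['image'],cv2.COLOR_BGR2HSV).astype(int)
    g=(h[...,0]>50)&(h[...,0]<85)&(h[...,1]>120)&(W[...,2]<110)&(W[...,2]>-10)
    n,l,t,c=cv2.connectedComponentsWithStats(g.astype(np.uint8))
    for i in range(1,n):
        if t[i,4]>150:
            # whole plate: green+white+blue points within 70 mm raised 6..16
            m=np.nanmean(W[l==i],0);p=W.reshape(-1,3);ok=(np.hypot(p[:,0]-m[0],p[:,1]-m[1])<60)&(p[:,2]>5.5)&(p[:,2]<16)
            r=cv2.minAreaRect(p[ok][:,:2].astype(np.float32));print('green',c[i].round(),m.round(1),'rect',np.round(r[0],1),np.round(r[1],1),round(r[2],1))
E
python3 - <<'E'
from h import *
st();s=snap('wrist','w2');W=pts(s);green(s)
h=cv2.cvtColor(s['image'],cv2.COLOR_BGR2HSV).astype(int)
r=((h[...,0]<8)|(h[...,0]>172))&(h[...,1]>170)&(W[...,2]>80)&(W[...,2]<145)
p=W[r];print(len(p),np.nanmean(p,0),np.nanpercentile(p,2,0),np.nanpercentile(p,98,0))
E
```

```text
5.15 [424.5 -71.9 382.2] [-0.6 -0.2 -0.4] 0.999
[[0.999, -0.034, 0.016], [-0.034, -0.999, -0.0], [0.016, -0.001, -1.0]] [-0.37 -0.09  1.91  0.01  1.31  1.23]
1638 [ 532.75425561 -151.93856682  102.85448962] [ 521.73787968 -164.71510084   82.7858159 ] [ 543.92642771 -142.01353052  107.30806247]
```

View pics/w2.png

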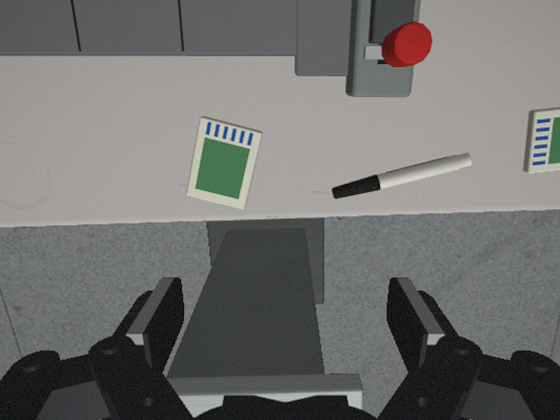

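The knob sits 60 mm nearer and is fully down, so step 1 looks done. Cassette B is at pixel (225,162). Next I'll fix the cassette detector.

```bash
python3 - <<'E'
import re
t=open('h.py').read();i=t.index('def green');t=t[:i]+'''def green(s,mn=100):
    W=pts(s);b,g_,r=[s['image'][...,k].astype(int) for k in range(3)]
    g=((g_>r+20)&(g_>b+10)).astype(np.uint8)
    g=cv2.morphologyEx(g,cv2.MORPH_OPEN,np.ones((3,3)))
    n,l,t,c=cv2.connectedComponentsWithStats(g)
    for i in range(1,n):
        if t[i,4]>mn:
            q=W[l==i];q=q[~np.isnan(q[:,0])]
            if len(q)<20: print('nodepth',c[i].round(),t[i,4]);continue
            m=np.median(q,0);p=W.reshape(-1,3);ok=(np.hypot(p[:,0]-m[0],p[:,1]-m[1])<62)&(p[:,2]>6)&(p[:,2]<16)
            o='-'
            if ok.sum()>20:
                a=cv2.minAreaRect(p[ok][:,:2].astype(np.float32));o=(np.round(a[0],1),np.round(a[1],1),round(a[2],1))
            print('green',c[i].round(),t[i,4],m.round(1),'rect',o)
'''
open('h.py','w').write(t)
E
python3 - <<'E'
from h import *
for f in('w2','w1','side0'): print(f);green(load(f),100 if f[0]=='w' else 30)
s=load('w2');print(s['image'][165,225],pts(s)[165,225],pts(s)[140:200:10,222].round(0).tolist())
E
```

```text
w2
green [555. 142.] 396 [ 450.1 -327.5    9. ] rect (array([ 453.2, -319.2]), array([60.2, 30.9]), 5.2)
green [222. 168.] 2335 [437.9  -9.6   9.2] rect (array([441.3, -10.3]), array([60., 80.]), 73.6)
w1
green [501.  58.] 1684 [ 634.7 -330.    80.6] rect (array([ 651. , -309.1]), array([71. , 55.2]), 56.9)
green [280. 195.] 110 [ 531.1 -173.5   39.4] rect (array([ 536.8, -142.7]), array([62., 52.]), 69.3)
green [455. 249.] 1924 [ 455.5 -349.3    8.9] rect (array([ 455.4, -344.3]), array([60.7, 80.4]), 4.4)
green [131. 276.] 1612 [439.7  -8.5   9.2] rect (array([441.6, -10.5]), array([59.9, 80.8]), 73.3)
side0
green [265.  56.] 42 [1071.3 -596.1  284.9] rect -
green [291. 126.] 85 [ 790.3 -375.3  114.5] rect (array([ 775.3, -370. ]), array([85.3, 46.7]), 39.1)
green [291. 138.] 41 [ 779.5 -355.9   71.3] rect (array([ 770.8, -359. ]), array([ 43.2, 101.3]), 73.3)
green [359. 175.] 77 [ 451.8 -352.8   10.9] rect (array([ 457.4, -346.9]), array([90.6, 93.1]), 85.4)
green [323. 225.] 125 [434.3 -11.   10.7] rect (array([435.6, -21.3]), array([82.7, 81.7]), 73.8)
green [275. 290.] 199 [419.2 322.3  10. ] rect (array([418.6, 337.1]), array([79.2, 87.7]), 17.1)
[ 79 117  71] [440.47475384 -13.00679325   8.91706877] [[464.0, -12.0, 8.0], [455.0, -11.0, 8.0], [445.0, -11.0, 9.0], [436.0, -10.0, 8.0], [425.0, -9.0, 8.0], [416.0, -8.0, 10.0]]
```

Call:
arm_command(
  rows=[
    [[0,0,0,0,0,7.4,0],[0,0,0,0,0,7.4,0],[0.0237,0,0.0017,0,-8,0,0],[0.0237,0,0.0017,0,-8,0,0],[0.0237,0,0.0017,0,-8,0,0],[0.0237,0,0.0017,0,-8,0,0],[0.0237,0,0.0017,0,-8,0,0],[0,0,0,0,0,0,0]],
  ],
)

```text
time_s: 6.0
eef_pos: [542.5, -113.6, 343.0]
orientation: [[0.735, -0.303, -0.607], [-0.233, -0.953, 0.193], [-0.637, -0.0, -0.771]]
wrist_force: [-0.9, 0.2, -0.7]
width: 0.996
```

```bash
cat >> h.py <<'E'
def goto(tcp=None,tip=None,L=170,R=None):
    "remaining shift in tool axes (mm) and rotvec deg to target"
    s=bot.read_state();p=np.array(s['eef_pos']);O=np.array(s['orientation'])
    R=O if R is None else R
    if tip is not None: tcp=np.array(tip)-L*R[:,2]
    rv=np.degrees(cv2.Rodrigues(O.T@R)[0].ravel())
    print('shift',np.round(O.T@(np.array(tcp)-p),1),'rot',rv.round(1),'tip now',np.round(p+L*O[:,2],1));return tcp
def Rz(yaw,tilt):
    c,s=np.cos(np.radians(yaw)),np.sin(np.radians(yaw));B=np.array([[c,s,0],[s,-c,0],[0,0,-1.]])
    return B@cv2.Rodrigues(np.array([0,np.radians(tilt),0.]))[0]
E
python3 - <<'E'
from h import *
st();goto(tip=(441.4,-10.4,30),R=Rz(-16.6,-40))
E
```

```text
6.0 [ 542.5 -113.6  343. ] [-0.9  0.2 -0.7] 0.996
[[0.735, -0.303, -0.607], [-0.233, -0.953, 0.193], [-0.637, -0.0, -0.771]] [-0.35  0.44  1.45 -0.03  1.95  1.52]
shift [102.3 -69.7 152.5] rot [-0.7 -0.4 -0.8] tip now [439.3 -80.8 211.9]
```

Call:
arm_command(
  rows=[
    [[0.012,-0.028,0.02,-0.3,0,0,0],[0.02,-0.028,0.028,-0.3,0,-0.4,0],[0.023,-0.014,0.034,0,-0.4,-0.4,0],[0.023,0,0.034,0,0,0,0],[0.023,0,0.034,0,0,0,0],[0,0,0,0,0,0,0]],
  ],
)

```text
time_s: 6.6
eef_pos: [554.6, -44.2, 161.5]
orientation: [[0.752, -0.29, -0.592], [-0.227, -0.957, 0.18], [-0.619, -0.001, -0.786]]
wrist_force: [-0.4, 0.5, 0.2]
width: 1.003
```

```bash
python3 - <<'E'
from h import *
goto(tip=(441.4,-10.4,9),R=Rz(-16.6,-40));s=snap('wrist','w3');green(s)
E
```

```text
shift [ 6.8 -0.  23. ] rot [-0.2 -1.8 -0.2] tip now [454.  -13.6  28. ]
green [289. 259.] 3649 [441.1 -10.6   9.1] rect (array([442.6, -11.2]), array([60. , 79.6]), 73.4)
```

View pics/w3.png

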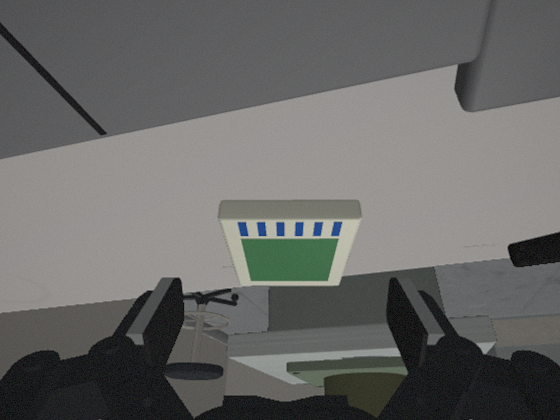

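The cassette sits centred between the fingers at (289,243). I'll descend, narrow the jaws, then touch down.

Call:
arm_command(
  rows=[
    [[0.004,0,0.008,0,-1.5,0,0],[0.003,0,0.006,0,0,0,0.15],[0,0,0,0,0,0,0.2],[0,0,0,0,0,0,0.2],[0,0,0,0,0,0,0.2]],
  ],
)

```text
time_s: 7.15
eef_pos: [558.2, -46.0, 158.3]
orientation: [[0.749, -0.291, -0.595], [-0.227, -0.957, 0.183], [-0.622, -0.002, -0.783]]
wrist_force: [-0.6, 0.7, -0.7]
width: 0.802
```

```bash
python3 - <<'E'
from h import *
st();goto(tip=(441.4,-10.4,9),R=Rz(-16.6,-40))
E
```

```text
7.15 [558.2 -46.  158.3] [-0.6  0.7 -0.7] 0.802
[[0.749, -0.291, -0.595], [-0.227, -0.957, 0.183], [-0.622, -0.002, -0.783]] [-0.25  0.68  1.5   0.03  1.63  1.61]
shift [ 1.8 -0.7 22.9] rot [-0.3 -1.5 -0.2] tip now [457.1 -14.9  25.2]
```

Call:
arm_command(
  rows=[
    [[0,0,0.01,0,-1,0,0.2],[0,0,0.01,0,0,0,0.2],[0,0,0,0,0,0,0.2]],
  ],
)

```text
time_s: 7.45
eef_pos: [545.8, -42.2, 142.9]
orientation: [[0.74, -0.292, -0.607], [-0.224, -0.957, 0.187], [-0.635, -0.002, -0.773]]
wrist_force: [-0.8, -0.2, -0.3]
width: 0.799
```

```bash
python3 - <<'E'
from h import *
st();goto(tip=(441.4,-10.4,9),R=Rz(-16.6,-40))
E
```

```text
7.45 [545.8 -42.2 142.9] [-0.8 -0.2 -0.3] 0.799
[[0.74, -0.292, -0.607], [-0.224, -0.957, 0.187], [-0.635, -0.002, -0.773]] [-0.24  0.7   1.53  0.03  1.6   1.61]
shift [ 2.5 -0.7  2.7] rot [-0.3 -0.6 -0.2] tip now [442.6 -10.5  11.5]
```

Call:
arm_command(
  rows=[
    [[0.003,0,0.0035,0,0,0,0.2],[0,0,0,0,0,0,0.2]],
  ],
)

```text
time_s: 7.65
eef_pos: [545.1, -42.0, 137.2]
orientation: [[0.738, -0.291, -0.608], [-0.223, -0.957, 0.187], [-0.636, -0.002, -0.772]]
wrist_force: [-0.6, 0.0, 0.1]
width: 0.801
```

Call:
arm_command(
  rows=[
    [[0.0015,0,0.002,0,0,0,0.2],[0,0,0,0,0,0,0.2]],
  ],
)

```text
time_s: 7.85
eef_pos: [545.0, -41.9, 134.2]
orientation: [[0.738, -0.291, -0.608], [-0.223, -0.957, 0.187], [-0.636, -0.002, -0.771]]
wrist_force: [-0.3, -0.2, 0.3]
width: 0.801
```

Still no contact, so down a bit more.

Call:
arm_command(
  rows=[
    [[0.0015,0,0.002,0,0,0,0.2],[0,0,0,0,0,0,0.2]],
  ],
)

```text
time_s: 8.05
eef_pos: [545.9, -42.2, 133.5]
orientation: [[0.738, -0.291, -0.608], [-0.223, -0.957, 0.187], [-0.637, -0.002, -0.771]]
wrist_force: [-0.4, -0.2, 0.8]
width: 0.802
```

Call:
arm_command(
  rows=[
    [[0,0,0,0,0,0,1],[0,0,0,0,0,0,1],[0,0,0,0,0,0,1],[0,0,0,0,0,0,1]],
  ],
)

```text
time_s: 8.45
eef_pos: [547.4, -42.9, 135.7]
orientation: [[0.74, -0.291, -0.606], [-0.224, -0.957, 0.186], [-0.634, -0.002, -0.773]]
wrist_force: [0.7, 0.4, 1.5]
width: 0.68
```

Call:
arm_command(
  rows=[
    [[-0.01,0,-0.012,0,0,0,1],[-0.02,0,-0.024,0,0,0,1],[-0.025,0,-0.03,0,0,0,1],[-0.025,0,-0.03,0,0,0,1],[-0.023,0,0.0016,0,8,0,1],[-0.023,0,0.0016,0,8,0,1],[-0.023,0,0.0016,0,8,0,1],[-0.023,0,0.0016,0,8,0,1],[-0.023,0,0.0016,0,8,0,1]],
  ],
)

```text
time_s: 9.35
eef_pos: [443.1, -11.7, 308.3]
orientation: [[0.956, -0.293, 0.037], [-0.293, -0.956, -0.008], [0.038, -0.003, -0.999]]
wrist_force: [-0.5, -1.0, -1.6]
width: 0.678
```

```bash
python3 - <<'E'
from h import *
st();goto(tip=(520,55,150),R=Rz(-2.2,35));s=snap('wrist','w4')
E
```

```text
9.35 [443.1 -11.7 308.3] [-0.5 -1.  -1.6] 0.678
[[0.956, -0.293, 0.037], [-0.293, -0.956, -0.008], [0.038, -0.003, -0.999]] [-0.22  0.02  1.96 -0.    1.12  1.65]
shift [-41.  -61.3  17.7] rot [  4.6  32.6 -14.3] tip now [449.3 -13.2 138.4]
```

View pics/w4.png

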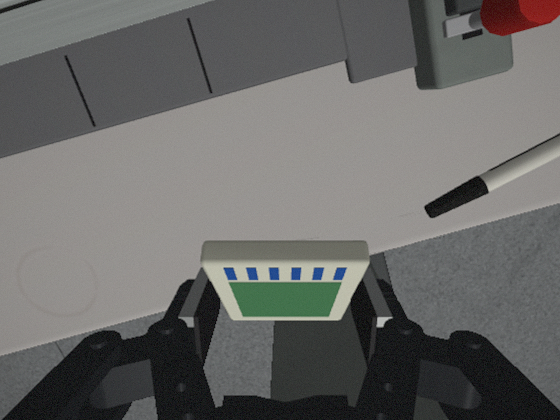

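Call:
arm_command(
  rows=[
    [[0,-0.02,0,0,0,-7.2,1],[0,-0.02,0,0,0,-7.2,1],[0.005,-0.02,0.0016,0,8,0,1],[0,0,0.0016,0,8,0,1],[0,0,0.0016,0,8,0,1],[0,0,0,0,8,0,1],[0,0,0,0,3,0,1],[0,0,0,0,0,0,1]],
  ],
)

```text
time_s: 10.2
eef_pos: [451.7, 52.0, 303.8]
orientation: [[0.799, -0.033, 0.601], [-0.024, -0.999, -0.023], [0.601, 0.004, -0.799]]
wrist_force: [-0.1, 0.0, -0.1]
width: 0.678
```

```bash
cat >> h.py <<'E'
def held():
    "plane of held cassette from the wrist camera, in world; stand-frame outline"
    s=bot.snapshot('wrist');W=pts(s);st_=bot.read_state();O=np.array(st_['orientation']);T=(W-np.array(st_['eef_pos']))@O
    im=s['image'].astype(int)
    g=((im[...,1]>im[...,2]+20)&(im[...,1]>im[...,0]+10))&(abs(T[...,0])<60)&(abs(T[...,1])<40)&(T[...,2]>90)&(T[...,2]<230)
    q=W[g];c=q.mean(0);n=np.linalg.svd(q-c)[2][2];n*=-np.sign(n[0])
    d=(W-c)@n;m=(abs(d)<3)&(abs(T[...,0])<70)&(abs(T[...,1])<33)&(T[...,2]>80)&(T[...,2]<250)
    y=np.array([.039,.9992,0]);u=np.cross(n,y);u/=np.linalg.norm(u);u*=np.sign(u[2])
    e=W[m]@u;Sx=np.array([.9992,-.039,0]);o=np.array([601.2,57.9,0])
    lo=np.percentile(e,1);hi=np.percentile(e,99);w=W[m]@y-o@y
    mid=c+u*((lo+hi)/2-c@u)-n*5
    print('normal',n.round(3),'slope deg',np.degrees(np.arcsin(u[2])).round(1),'len',round(hi-lo,1),'y range',np.percentile(w,[1,99]).round(1))
    M=np.array([(mid-o)@Sx,(mid-o)@y,mid[2]]);print('mid stand',M.round(1));Lx=np.array([u@Sx,0,u[2]])
    print('bottom back edge',(M-40*Lx-5*np.array([n@Sx,0,n[2]])).round(1),'top back',(M+40*Lx-5*np.array([n@Sx,0,n[2]])).round(1))
    return s
E
python3 - <<'E'
from h import *
st();held()
E
```

```text
10.2 [451.7  52.  303.8] [-0.1  0.  -0.1] 0.678
[[0.799, -0.033, 0.601], [-0.024, -0.999, -0.023], [0.601, 0.004, -0.799]] [-0.09 -0.08  2.14  0.07  0.44  1.46]
normal [-0.972  0.034  0.231] slope deg 76.6 len 77.0 y range [-41.3  18.8]
mid stand [-47.9 -10.7 167.1]
bottom back edge [-52.3 -10.7 127.1] top back [-33.8 -10.7 204.9]
```

```bash
python3 - <<'E'
from h import *
p=np.array(bot.read_state()['eef_pos']);goto(tcp=p+[43.4,9.4,0]);goto(tcp=p+[43.4,9.4,-80]);goto(tcp=p+[43.4,9.4,-112])
E
```

```text
shift [ 34.5 -10.8  25.8] rot [0. 0. 0.] tip now [554.   48.1 168. ]
shift [-13.6 -11.1  89.8] rot [0. 0. 0.] tip now [554.   48.1 168. ]
shift [-32.8 -11.2 115.4] rot [0. 0. 0.] tip now [554.   48.1 168. ]
```

Call:
arm_command(
  rows=[
    [[0.017,-0.0055,0.013,0,0,0,1],[0.017,-0.0055,0.013,0,0,0,1],[-0.012,0,0.016,0,0,0,1],[-0.012,0,0.016,0,0,0,1],[-0.012,0,0.016,0,0,0,1],[-0.012,0,0.016,0,0,0,1],[0,0,0,0,0,0,1]],
  ],
)

```text
time_s: 10.95
eef_pos: [501.4, 60.8, 223.3]
orientation: [[0.808, -0.034, 0.588], [-0.025, -0.999, -0.023], [0.589, 0.003, -0.808]]
wrist_force: [-0.2, 0.9, -0.6]
width: 0.678
```

```bash
python3 - <<'E'
from h import *
st();held()
E
```

```text
10.95 [501.4  60.8 223.3] [-0.2  0.9 -0.6] 0.678
[[0.808, -0.034, 0.588], [-0.025, -0.999, -0.023], [0.589, 0.003, -0.808]] [-0.05  0.19  2.07  0.04  0.25  1.52]
normal [-0.968  0.034  0.247] slope deg 75.7 len 117.1 y range [-31.7  29.6]
mid stand [-5.8  0.  65.5]
bottom back edge [-10.8   0.   25.5] top back [  8.9   0.  103. ]
```

Call:
arm_command(
  rows=[
    [[-0.007,0,0.008,0,0,0,1],[-0.007,0,0.008,0,0,0,1],[0,0,0,0,0,0,1]],
  ],
)

```text
time_s: 11.3
eef_pos: [502.7, 60.6, 205.2]
orientation: [[0.803, -0.034, 0.595], [-0.025, -0.999, -0.023], [0.595, 0.003, -0.804]]
wrist_force: [-0.9, 0.7, -0.2]
width: 0.681
```

```bash
python3 - <<'E'
from h import *
st()
E
```

```text
11.3 [502.7  60.6 205.2] [-0.9  0.7 -0.2] 0.681
[[0.803, -0.034, 0.595], [-0.025, -0.999, -0.023], [0.595, 0.003, -0.804]] [-0.05  0.24  2.07  0.05  0.2   1.51]
```

Call:
arm_command(
  rows=[
    [[-0.006,0,0.006,0,0,0,1],[-0.005,0,0.005,0,0,0,1],[0,0,0,0,0,0,1]],
  ],
)

```text
time_s: 11.6
eef_pos: [500.3, 60.8, 190.6]
orientation: [[0.802, -0.034, 0.597], [-0.025, -0.999, -0.023], [0.597, 0.003, -0.802]]
wrist_force: [-3.0, -0.7, 0.9]
width: 0.683
```

```bash
python3 - <<'E'
from h import *
st()
s=snap('side','s1');cv2.imwrite('pics/s1c.png',cv2.resize(s['image'][150:260,210:350],None,fx=5,fy=5,interpolation=2))
E
```

```text
11.6 [500.3  60.8 190.6] [-3.  -0.7  0.9] 0.683
[[0.802, -0.034, 0.597], [-0.025, -0.999, -0.023], [0.597, 0.003, -0.802]] [-0.05  0.27  2.08  0.06  0.16  1.49]
```

View pics/s1c.png

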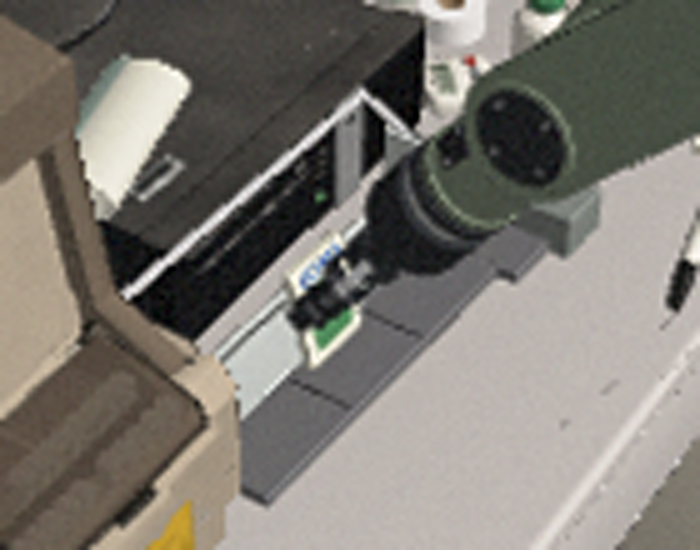

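The side crop shows the cassette nearly upright between the slot marks at the fence, close to the bed. Now the last few millimetres.

Call:
arm_command(
  rows=[
    [[-0.003,0,0.002,0,0,0,1],[0,0,0,0,0,0,1]],
  ],
)

```text
time_s: 11.85
eef_pos: [499.5, 60.9, 190.3]
orientation: [[0.798, -0.034, 0.602], [-0.025, -0.999, -0.023], [0.602, 0.003, -0.798]]
wrist_force: [-2.0, -0.1, -0.5]
width: 0.681
```

Call:
arm_command(
  rows=[
    [[-0.003,0,0.003,0,0,0,1],[-0.002,0,0.002,0,0,0,1],[0,0,0,0,0,0,1]],
  ],
)

```text
time_s: 12.15
eef_pos: [498.1, 61.0, 189.6]
orientation: [[0.79, -0.033, 0.612], [-0.024, -0.999, -0.023], [0.612, 0.004, -0.791]]
wrist_force: [-0.6, 0.7, -0.8]
width: 0.679
```

Call:
arm_command(
  rows=[
    [[0.009,0,0.002,0,-4,0,1],[0,0,0,0,0,0,1]],
  ],
)

```text
time_s: 12.35
eef_pos: [506.2, 61.0, 195.7]
orientation: [[0.831, -0.034, 0.556], [-0.026, -0.999, -0.021], [0.556, 0.003, -0.831]]
wrist_force: [-6.7, -2.3, 0.9]
width: 0.681
```

```bash
python3 - <<'E'
from h import *
st();held();goto(tip=(0,0,0))
E
```

```text
12.35 [506.2  61.  195.7] [-6.7 -2.3  0.9] 0.681
[[0.831, -0.034, 0.556], [-0.026, -0.999, -0.021], [0.556, 0.003, -0.831]] [-0.05  0.26  2.05  0.03  0.24  1.52]
normal [-0.961  0.034  0.273] slope deg 74.2 len 85.4 y range [-31.5  30.2]
mid stand [-2.6  0.3 49.6]
bottom back edge [-8.7  0.3  9.8] top back [13.2  0.3 86.8]
shift [-527.3   77.3 -288.3] rot [0. 0. 0.] tip now [600.8  57.3  54.4]
```

Call:
arm_command(
  rows=[
    [[-0.002,0,0.001,0,0,0,1],[0,0,0,0,0,0,0.18],[0,0,0,0,0,0,0.18],[0,0,0,0,0,0,0.18]],
  ],
)

```text
time_s: 12.8
eef_pos: [506.6, 61.0, 195.6]
orientation: [[0.826, -0.033, 0.563], [-0.026, -0.999, -0.022], [0.563, 0.004, -0.826]]
wrist_force: [0.5, -0.2, 0.4]
width: 0.82
```

```bash
python3 - <<'E'
from h import *
st();held()
E
```

```text
12.8 [506.6  61.  195.6] [ 0.5 -0.2  0.4] 0.82
[[0.826, -0.033, 0.563], [-0.026, -0.999, -0.022], [0.563, 0.004, -0.826]] [-0.05  0.27  2.05  0.03  0.23  1.52]
normal [-0.957  0.034  0.288] slope deg 73.3 len 84.9 y range [-29.3  29.3]
mid stand [-3.3  0.2 49.1]
bottom back edge [-10.    0.2   9.3] top back [13.   0.2 86. ]
```

Call:
arm_command(
  rows=[
    [[0,0,-0.03,0,0,0,0.18],[0,0,-0.045,0,0,0,0.18],[0.023,0,-0.01,0,-8,0,1],[0.023,0,0,0,-7,0,1],[0,0,0,0,0,0,1],[0,0,0,0,0,0,1]],
  ],
)

```text
time_s: 13.45
eef_pos: [492.4, 61.9, 285.8]
orientation: [[0.948, -0.033, 0.315], [-0.031, -0.999, -0.014], [0.316, 0.003, -0.949]]
wrist_force: [0.2, 0.8, -0.0]
width: 0.139
```

```bash
python3 - <<'E'
from h import *
st();goto(tip=(551,59.8,70),L=173,R=Rz(-2.2,20));goto(tip=(551,59.8,19),L=173,R=Rz(-2.2,20))
E
```

```text
13.45 [492.4  61.9 285.8] [ 0.2  0.8 -0. ] 0.139
[[0.948, -0.033, 0.315], [-0.031, -0.999, -0.014], [0.316, 0.003, -0.949]] [-0.05  0.1   1.95  0.    0.77  1.55]
shift [-17.3  -0.3  50.4] rot [0.1 1.6 0.3] tip now [547.   59.5 121.7]
shift [-33.4  -0.5  98.7] rot [0.1 1.6 0.3] tip now [547.   59.5 121.7]
```

Call:
arm_command(
  rows=[
    [[-0.011,0,0.033,0,1.6,0,1],[-0.011,0,0.03,0,0,0,1],[-0.008,0,0.025,0,0,0,1],[0,0,0,0,0,0,1]],
  ],
)

```text
time_s: 13.85
eef_pos: [491.0, 61.8, 188.0]
orientation: [[0.937, -0.033, 0.349], [-0.03, -0.999, -0.015], [0.349, 0.003, -0.937]]
wrist_force: [-0.3, 0.0, -0.6]
width: -0.003
```

```bash
python3 - <<'E'
from h import *
st();goto(tip=(551,59.8,19),L=173,R=Rz(-2.2,20));goto(tip=(582,58.6,19),L=173,R=Rz(-2.2,20))
E
```

```text
13.85 [491.   61.8 188. ] [-0.3  0.  -0.6] -0.003
[[0.937, -0.033, 0.349], [-0.03, -0.999, -0.015], [0.349, 0.003, -0.937]] [-0.05  0.27  2.01  0.01  0.5   1.55]
shift [-1.4 -0.3  6.4] rot [ 0.1 -0.4  0.4] tip now [551.3  59.2  25.9]
shift [27.7 -0.2 17.2] rot [ 0.1 -0.4  0.4] tip now [551.3  59.2  25.9]
```

Call:
arm_command(
  rows=[
    [[-0.002,0,0.0055,0,0,0,1],[0.007,0,0.0026,0,0,0,1],[0.007,0,0.0026,0,0,0,1],[0.006,0,0.0022,0,0,0,1],[0,0,0,0,0,0,1]],
  ],
)

```text
time_s: 14.35
eef_pos: [514.8, 61.1, 184.4]
orientation: [[0.934, -0.033, 0.355], [-0.029, -0.999, -0.015], [0.356, 0.003, -0.935]]
wrist_force: [0.1, 0.3, 0.8]
width: -0.003
```

```bash
python3 - <<'E'
from h import *
goto(tip=(582,58.6,19),L=173,R=Rz(-2.2,20));held()
E
```

```text
shift [ 6.6 -0.1  5.6] rot [ 0.1 -0.8  0.4] tip now [576.3  58.5  22.7]
normal [-0.957  0.034  0.288] slope deg 73.3 len 85.0 y range [-29.1  29.3]
mid stand [-3.3 -0.  49.2]
bottom back edge [-10.   -0.    9.5] top back [13.  -0.  86.1]
```

Not yet touching, so push on.

Call:
arm_command(
  rows=[
    [[0.004,0,0.004,0,0,0,1],[0.005,0,0.002,0,0,0,1],[0.004,0,0.0015,0,0,0,1],[0,0,0,0,0,0,1]],
  ],
)

```text
time_s: 14.8
eef_pos: [523.7, 61.2, 180.2]
orientation: [[0.942, -0.031, 0.334], [-0.028, -1.0, -0.014], [0.334, 0.004, -0.942]]
wrist_force: [1.1, -0.3, -0.0]
width: 0.0
```

```bash
python3 - <<'E'
from h import *
goto(tip=(582,58.6,19),L=173,R=Rz(-2.2,20));held()
E
```

```text
shift [-0.3  0.4 -1.6] rot [0.1 0.5 0.5] tip now [581.5  58.8  17.2]
normal [-0.985  0.035  0.17 ] slope deg 80.2 len 84.1 y range [-29.5  30. ]
mid stand [ 0.2 -0.3 50.4]
bottom back edge [-1.6 -0.3 10.1] top back [12.  -0.3 88.9]
```

The cassette is flush now, with a slope of 80.2°. Retreating, then over to the left cassette.

Call:
arm_command(
  rows=[
    [[-0.02,0,-0.008,0,0,0,1],[-0.03,0,-0.015,0,0,0,1],[0,0,-0.045,0,-7,0,0.5],[0.01,0,-0.045,0,-7,0,0],[0.01,0,-0.045,0,-5,0,0],[0,-0.03,-0.035,0,0,0,0],[-0.02,-0.045,0,0,0,0,0],[-0.02,-0.045,0,0,0,0,0],[-0.02,-0.045,0,0,0,0,0],[-0.02,-0.045,0,0,0,0,0]],
  ],
)

```text
time_s: 15.85
eef_pos: [388.3, 279.2, 352.9]
orientation: [[0.998, -0.046, 0.04], [-0.046, -0.999, 0.001], [0.04, -0.003, -0.999]]
wrist_force: [0.6, -0.6, 0.6]
width: 0.998
```

Call:
arm_command(
  rows=[
    [[-0.01,-0.035,0,0,0,0,0],[0,0,0,0,0,0,0]],
  ],
)

```text
time_s: 16.05
eef_pos: [377.6, 320.6, 353.7]
orientation: [[0.998, -0.039, 0.043], [-0.039, -0.999, 0.005], [0.043, -0.007, -0.999]]
wrist_force: [-0.5, 0.2, -0.3]
width: 1.0
```

```bash
python3 - <<'E'
from h import *
st();s=snap('wrist','w5');green(s)
E
```

```text
16.05 [377.6 320.6 353.7] [-0.5  0.2 -0.3] 1.0
[[0.998, -0.039, 0.043], [-0.039, -0.999, 0.005], [0.043, -0.007, -0.999]] [ 0.53  0.08  1.8  -0.02  1.22  2.15]
green [283. 147.] 2945 [422.8 324.3   9.2] rect (array([426.1, 326. ]), array([79.7, 60.1]), 16.7)
```

View pics/w5.png

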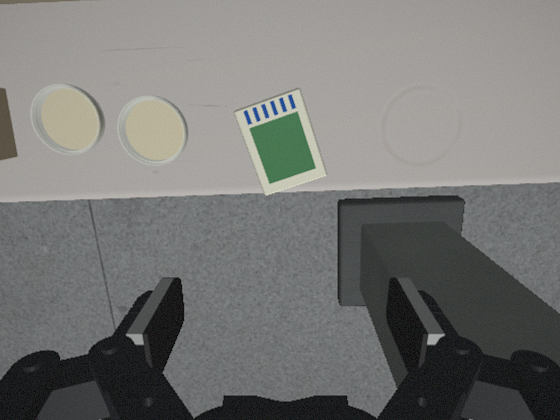

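Cassette A is at (426,326), yaw 16.7°, with petri dishes to its left at pixels (153,130) and (67,119). Tilting back here would run into the analyser, so I'll pick it straight down, set it on the free bench in front of the stand and regrip it tilted there.

```bash
python3 - <<'E'
from h import *
goto(tip=(426.1,326,60),R=Rz(16.7,0))
E
```

```text
shift [ 42.4  -8.  125.4] rot [  0.1  -2.5 -19. ] tip now [385.4 319.9 183.6]
```

Call:
arm_command(
  rows=[
    [[0.014,-0.003,0.02,0,-2.5,0,0],[0.014,-0.003,0.03,0,0,0,0],[0.014,-0.002,0.035,0,0,0,0],[0,0,0.035,0,0,-8,0],[0,0,0,0,0,-8,0],[0,0,0,0,0,-3,0],[0,0,0,0,0,0,0]],
  ],
)

```text
time_s: 16.8
eef_pos: [428.5, 320.7, 230.5]
orientation: [[0.956, 0.294, 0.005], [0.294, -0.956, 0.006], [0.007, -0.004, -1.0]]
wrist_force: [-0.1, -0.3, 0.2]
width: 0.998
```

```bash
python3 - <<'E'
from h import *
s=snap('wrist','w6');green(s);goto(tip=(426.1,326,4),R=Rz(16.7,0))
E
```

```text
green [279. 246.] 6039 [423.2 324.5   9.2] rect (array([425.9, 325.9]), array([80.3, 60.2]), 16.8)
shift [-1.5 -5.6 57. ] rot [-0.2 -0.4  0.3] tip now [429.8 321.8  61. ]
```

Call:
arm_command(
  rows=[
    [[-0.0015,-0.0055,0.02,0,-0.4,0,0],[0,0,0.025,0,0,0,0.2],[0,0,0.01,0,0,0,0.2],[0,0,0,0,0,0,0.2]],
  ],
)

```text
time_s: 17.25
eef_pos: [429.5, 324.6, 177.7]
orientation: [[0.959, 0.285, 0.007], [0.285, -0.959, 0.007], [0.009, -0.005, -1.0]]
wrist_force: [-0.3, 1.0, -0.2]
width: 0.796
```

Call:
arm_command(
  rows=[
    [[-0.002,0,0.009,0,0,0,0.2],[0,0,0,0,0,0,1],[0,0,0,0,0,0,1],[0,0,0,0,0,0,1],[0,0,0,0,0,0,1]],
  ],
)

```text
time_s: 17.75
eef_pos: [428.9, 324.4, 171.2]
orientation: [[0.959, 0.283, 0.011], [0.283, -0.959, 0.009], [0.013, -0.006, -1.0]]
wrist_force: [0.4, -0.3, -0.8]
width: 0.679
```

Call:
arm_command(
  rows=[
    [[0,0,-0.03,0,0,0,1],[0,0,-0.04,0,0,0,1],[-0.013,0.043,0,0,0,0,1],[-0.013,0.043,0,0,0,0,1],[-0.013,0.043,0,0,0,0,1],[-0.013,0.043,0,0,0,0,1],[-0.013,0.043,0,0,0,0,1],[0,0,0.02,0,0,8,1],[0,0,0.02,0,0,8,1],[0,0,0,0,0,2,1]],
  ],
)

```text
time_s: 18.75
eef_pos: [430.9, 91.6, 205.6]
orientation: [[0.999, -0.037, 0.028], [-0.037, -0.999, 0.01], [0.028, -0.011, -1.0]]
wrist_force: [-0.8, 0.4, -1.5]
width: 0.679
```

```bash
python3 - <<'E'
from h import *
st();goto(tip=(430,95,10),L=166,R=Rz(-2.2,0))
E
```

```text
18.75 [430.9  91.6 205.6] [-0.8  0.4 -1.5] 0.679
[[0.999, -0.037, 0.028], [-0.037, -0.999, 0.01], [0.028, -0.011, -1.0]] [0.01 0.2  2.03 0.01 0.88 1.61]
shift [-1.8 -3.  29.6] rot [-0.6 -1.6  0.1] tip now [435.6  93.3  39.6]
```

Call:
arm_command(
  rows=[
    [[0,0,0.015,-0.5,-1.6,0,1],[0,0,0.012,0,0,0,1],[0,0,0.006,0,0,0,1],[0,0,0,0,0,0,1]],
  ],
)

```text
time_s: 19.15
eef_pos: [431.8, 91.4, 171.6]
orientation: [[0.999, -0.039, 0.002], [-0.039, -0.999, 0.002], [0.002, -0.002, -1.0]]
wrist_force: [0.8, 0.2, -0.9]
width: 0.678
```

Call:
arm_command(
  rows=[
    [[0,0,0,0,0,0,0],[0,0,0,0,0,0,0],[0,0,-0.03,0,0,0,0],[0,0,-0.03,0,0,0,0],[0.0232,0,0.0016,0,-8,0,0],[0.0232,0,0.0016,0,-8,0,0],[0.0232,0,0.0016,0,-8,0,0],[0.0232,0,0.0016,0,-8,0,0],[0.0232,0,0.0016,0,-8,0,0],[0,0,0,0,0,0,0]],
  ],
)

```text
time_s: 20.15
eef_pos: [543.8, 88.6, 201.8]
orientation: [[0.762, -0.036, -0.646], [-0.025, -0.999, 0.026], [-0.647, -0.004, -0.762]]
wrist_force: [-0.2, -0.0, 0.1]
width: 1.002
```

```bash
python3 - <<'E'
from h import *
st();s=snap('wrist','w7');green(s);goto(tip=(431,91,9),L=164,R=Rz(-2.2,-40))
E
```

```text
20.15 [543.8  88.6 201.8] [-0.2 -0.   0.1] 1.002
[[0.762, -0.036, -0.646], [-0.025, -0.999, 0.026], [-0.647, -0.004, -0.762]] [-0.    0.61  1.52  0.03  1.72  1.6 ]
green [288. 176.] 4328 [429.   92.9   9. ] rect (array([429.4,  93.1]), array([60.2, 81.3]), 87.7)
shift [39.3  2.4 57.3] rot [-0.1  0.1  0.3] tip now [437.7  93.1  78.3]
```

Call:
arm_command(
  rows=[
    [[0.01,0,0.016,0,0,0,0],[0.011,0,0.017,0,0,0,0.2],[0.011,0,0.017,0,0,0,0.2],[0,0,0,0,0,0,0.2],[0,0,0,0,0,0,0.2]],
  ],
)

```text
time_s: 20.7
eef_pos: [535.1, 90.5, 152.9]
orientation: [[0.779, -0.033, -0.626], [-0.023, -0.999, 0.025], [-0.627, -0.005, -0.779]]
wrist_force: [-0.1, 0.0, 0.7]
width: 0.803
```

```bash
python3 - <<'E'
from h import *
st();goto(tip=(429.4,93.1,9),L=164,R=Rz(-2.2,-40))
E
```

```text
20.7 [535.1  90.5 152.9] [-0.1  0.   0.7] 0.803
[[0.779, -0.033, -0.626], [-0.023, -0.999, 0.025], [-0.627, -0.005, -0.779]] [0.   0.67 1.55 0.03 1.6  1.6 ]
shift [11.2  1.5 14.4] rot [-0.  -1.2  0.4] tip now [432.3  94.5  25.1]
```

Call:
arm_command(
  rows=[
    [[0.005,0.001,0.007,0,-1.2,0,0.2],[0.006,0,0.008,0,0,0,0.2],[0,0,0,0,0,0,0.2]],
  ],
)

```text
time_s: 21.0
eef_pos: [535.0, 89.8, 137.7]
orientation: [[0.77, -0.033, -0.637], [-0.022, -0.999, 0.025], [-0.638, -0.005, -0.77]]
wrist_force: [-0.0, -0.6, 0.1]
width: 0.803
```

```bash
python3 - <<'E'
from h import *
goto(tip=(429.4,93.1,8),L=164,R=Rz(-2.2,-40))
E
```

```text
shift [2.4 0.8 3.3] rot [-0.  -0.4  0.4] tip now [430.5  93.9  11.3]
```

Call:
arm_command(
  rows=[
    [[0.0025,0.001,0.0035,0,0,0,0.2],[0,0,0,0,0,0,0.2],[0,0,0,0,0,0,1],[0,0,0,0,0,0,1],[0,0,0,0,0,0,1],[0,0,0,0,0,0,1]],
  ],
)

```text
time_s: 21.6
eef_pos: [536.8, 87.9, 135.6]
orientation: [[0.772, -0.032, -0.635], [-0.023, -0.999, 0.023], [-0.635, -0.003, -0.772]]
wrist_force: [-0.4, -0.2, 1.2]
width: 0.678
```

Call:
arm_command(
  rows=[
    [[-0.01,0,-0.012,0,0,0,1],[-0.02,0,-0.024,0,0,0,1],[-0.025,0,-0.03,0,0,0,1],[-0.025,0,-0.03,0,0,0,1],[-0.023,0,0.0016,0,8,0,1],[-0.023,0,0.0016,0,8,0,1],[-0.023,0,0.0016,0,8,0,1],[-0.023,0,0.0016,0,8,0,1],[-0.023,0,0.0016,0,8,0,1],[-0.01,0,0.0016,0,8,0,1]],
  ],
)

```text
time_s: 22.6
eef_pos: [415.7, 91.5, 306.8]
orientation: [[0.983, -0.033, 0.18], [-0.033, -0.999, -0.001], [0.18, -0.005, -0.984]]
wrist_force: [-0.4, -0.2, -2.3]
width: 0.679
```

Call:
arm_command(
  rows=[
    [[0,-0.01,0,0,8,0,1],[0,-0.01,0,0,8,0,1],[0,0,0,0,8,0,1],[0,0,0,0,4,0,1],[0,0,0,0,0,0,1]],
  ],
)

```text
time_s: 23.1
eef_pos: [408.6, 112.4, 308.0]
orientation: [[0.774, -0.032, 0.632], [-0.029, -0.999, -0.015], [0.633, -0.006, -0.774]]
wrist_force: [-0.7, 0.5, -1.2]
width: 0.681
```

```bash
python3 - <<'E'
from h import *
st();held()
E
```

```text
23.1 [408.6 112.4 308. ] [-0.7  0.5 -1.2] 0.681
[[0.774, -0.032, 0.632], [-0.029, -0.999, -0.015], [0.633, -0.006, -0.774]] [ 0.09 -0.16  2.21 -0.18  0.42  1.83]
normal [-0.981  0.033  0.193] slope deg 78.9 len 77.4 y range [18.8 78.7]
mid stand [-87.6  49.5 178.1]
bottom back edge [-90.4  49.5 137.9] top back [-75.   49.5 216.4]
```

Call:
arm_command(
  rows=[
    [[0.02,-0.018,0.016,0,0,0,1],[0.02,-0.018,0.016,0,0,0,1],[0.018,0,0.016,0,0,0,1],[-0.0125,0,0.0155,0,0,0,1],[-0.0125,0,0.0155,0,0,0,1],[-0.0125,0,0.0155,0,0,0,1],[0,0,0,0,0,0,1]],
  ],
)

```text
time_s: 23.85
eef_pos: [489.7, 146.2, 248.2]
orientation: [[0.782, -0.04, 0.622], [-0.033, -0.999, -0.022], [0.622, -0.003, -0.783]]
wrist_force: [-1.3, -0.4, -1.7]
width: 0.678
```

```bash
python3 - <<'E'
from h import *
st();held()
E
```

```text
23.85 [489.7 146.2 248.2] [-1.3 -0.4 -1.7] 0.678
[[0.782, -0.04, 0.622], [-0.033, -0.999, -0.022], [0.622, -0.003, -0.783]] [ 0.15  0.16  2.05 -0.41  0.3   2.12]
normal [-0.978  0.042  0.205] slope deg 78.1 len 77.4 y range [ 55.4 114.5]
mid stand [ -9.6  85.2 116.9]
bottom back edge [-12.9  85.2  76.7] top back [  3.6  85.2 155. ]
```

Call:
arm_command(
  rows=[
    [[0.0115,0,0.0005,0,-4,0,1],[-0.0087,0,0.0123,0,0,0,1],[-0.0087,0,0.0123,0,0,0,1],[-0.0087,0,0.0123,0,0,0,1],[0,0,0,0,0,0,1]],
  ],
)

```text
time_s: 24.4
eef_pos: [501.5, 146.3, 213.7]
orientation: [[0.817, -0.041, 0.575], [-0.037, -0.999, -0.018], [0.575, -0.006, -0.818]]
wrist_force: [-0.6, 0.4, -2.0]
width: 0.68
```

```bash
python3 - <<'E'
from h import *
st();held()
E
```

```text
24.4 [501.5 146.3 213.7] [-0.6  0.4 -2. ] 0.68
[[0.817, -0.041, 0.575], [-0.037, -0.999, -0.018], [0.575, -0.006, -0.818]] [ 0.15  0.25  2.01 -0.37  0.29  2.08]
normal [-0.964  0.04   0.263] slope deg 74.8 len 108.7 y range [ 55.1 116.2]
mid stand [-9.7 86.1 61.2]
bottom back edge [-15.4  86.1  21.3] top back [ 5.6 86.1 98.5]
```

Call:
arm_command(
  rows=[
    [[-0.004,0,0.009,0,0,0,1],[-0.004,0,0.009,0,0,0,1],[-0.003,0,0.006,0,0,0,1],[0,0,0,0,0,0,1]],
  ],
)

```text
time_s: 24.85
eef_pos: [505.3, 147.2, 190.0]
orientation: [[0.815, -0.039, 0.579], [-0.035, -0.999, -0.018], [0.579, -0.006, -0.815]]
wrist_force: [-3.8, -0.7, 3.3]
width: 0.682
```

```bash
python3 - <<'E'
from h import *
st();held()
E
```

```text
24.85 [505.3 147.2 190. ] [-3.8 -0.7  3.3] 0.682
[[0.815, -0.039, 0.579], [-0.035, -0.999, -0.018], [0.579, -0.006, -0.815]] [ 0.15  0.31  2.01 -0.46  0.23  2.17]
normal [-0.97   0.039  0.24 ] slope deg 76.1 len 84.4 y range [ 55.4 117.2]
mid stand [-1.9 87.3 49.8]
bottom back edge [-6.7 87.3  9.8] top back [12.5 87.3 87.4]
```

Call:
arm_command(
  rows=[
    [[0,0,0,0,0,0,0.18],[0,0,0,0,0,0,0.18],[0,0,0,0,0,0,0.18],[0,0,-0.03,0,0,0,0.18],[0,0,-0.045,0,0,0,0.18],[0.023,0,-0.01,0,-8,0,1],[0.023,0,0,0,-7,0,1],[0,0,0,0,0,0,1],[0,0,0,0,0,0,1]],
  ],
)

```text
time_s: 25.8
eef_pos: [491.9, 146.8, 283.6]
orientation: [[0.94, -0.037, 0.34], [-0.037, -0.999, -0.006], [0.34, -0.007, -0.94]]
wrist_force: [0.2, 0.1, -0.2]
width: 0.138
```

```bash
python3 - <<'E'
from h import *
held();o=np.array([601.2,57.9]);X=np.array([.9992,-.039]);Y=np.array([.039,.9992])
for x in(-50,-20):
  t=o+x*X+86*Y;print(t);goto(tip=(*t,19),L=173,R=Rz(-2.2,20))
E
```

```text
h.py:42: RuntimeWarning: Mean of empty slice.
  q=W[g];c=q.mean(0);n=np.linalg.svd(q-c)[2][2];n*=-np.sign(n[0])
  ret = um.true_divide(
h.py:44: RuntimeWarning: invalid value encountered in divide
  y=np.array([.039,.9992,0]);u=np.cross(n,y);u/=np.linalg.norm(u);u*=np.sign(u[2])
Traceback (most recent call last):
  File "h.py", line 46, in held
    lo=np.percentile(e,1);hi=np.percentile(e,99);w=W[m]@y-o@y
IndexError: index -1 is out of bounds for axis 0 with size 0
```

```bash
python3 - <<'E'
from h import *
s=snap('wrist','w8');green(s,300);o=np.array([601.2,57.9]);X=np.array([.9992,-.039]);Y=np.array([.039,.9992])
for x in(-50,-20):
  t=o+x*X+86*Y;print(t);goto(tip=(*t,19),L=173,R=Rz(-2.2,20))
E
```

```text
green [285. 187.] 1764 [597.5 145.9  52.6] rect (array([598.7, 144.2]), array([119.9, 107.1]), 87.9)
green [421. 183.] 1349 [596.7  58.   51.7] rect (array([595.9,  57. ]), array([121.9, 108. ]), 87.8)
[554.594  145.7812]
shift [-30.6  -0.6  96.9] rot [-0.4  0.2 -0. ] tip now [550.  145.9 120.3]
[584.57   144.6112]
shift [ -2.3  -0.6 107. ] rot [-0.4  0.2 -0. ] tip now [550.  145.9 120.3]
```

View pics/w8.png

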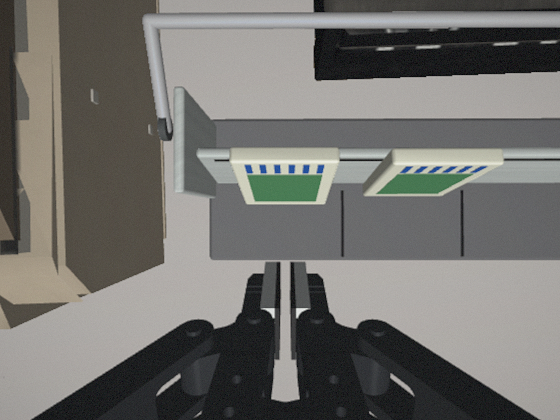

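Both cassettes stand at the fence, at (285,180) and (435,172); the left one still leans a bit forward. Pushing its foot in.

Call:
arm_command(
  rows=[
    [[-0.01,0,0.033,0,0,0,1],[-0.011,0,0.033,0,0,0,1],[-0.01,0,0.029,0,0,0,1],[0,0,0,0,0,0,1],[0,0,0,0,0,0,1]],
  ],
)

```text
time_s: 26.4
eef_pos: [490.8, 147.7, 177.4]
orientation: [[0.94, -0.035, 0.34], [-0.035, -0.999, -0.007], [0.34, -0.006, -0.941]]
wrist_force: [0.6, -0.3, 0.7]
width: 0.004
```

```bash
python3 - <<'E'
from h import *
st();goto(tip=(584,144.6,18),L=173,R=Rz(-2.2,20))
E
```

```text
26.4 [490.8 147.7 177.4] [ 0.6 -0.3  0.7] 0.004
[[0.94, -0.035, 0.34], [-0.035, -0.999, -0.007], [0.34, -0.006, -0.941]] [ 0.14  0.33  1.97 -0.11  0.51  1.83]
shift [33.2 -0.3  8.6] rot [-0.4  0.1  0.1] tip now [549.5 146.6  14.7]
```

Call:
arm_command(
  rows=[
    [[0.0014,0,-0.004,0,0,0,1],[0.009,0,0.0033,0,0,0,1],[0.009,0,0.0033,0,0,0,1],[0.005,0,0.0018,0,0,0,1],[0,0,0,0,0,0,1]],
  ],
)

```text
time_s: 26.9
eef_pos: [519.9, 147.4, 188.0]
orientation: [[0.936, -0.034, 0.351], [-0.034, -0.999, -0.005], [0.351, -0.007, -0.936]]
wrist_force: [-0.3, 0.5, 0.0]
width: -0.002
```

```bash
python3 - <<'E'
from h import *
goto(tip=(584,144.6,18),L=173,R=Rz(-2.2,20));held()
E
```

```text
shift [2.1 0.4 8.7] rot [-0.5 -0.6  0.1] tip now [580.6 146.5  26. ]
normal [-0.963  0.036  0.268] slope deg 74.5 len 84.7 y range [ 58.5 117.1]
mid stand [-2.9 87.6 49.4]
bottom back edge [-8.8 87.6  9.5] top back [12.6 87.6 86.6]
```

Call:
arm_command(
  rows=[
    [[-0.007,0,0.004,0,0,0,1],[0,0,0.004,0,0,0,1],[0.006,0,0.002,0,0,0,1],[0.004,0,0.0015,0,0,0,1],[0.003,0,0.001,0,0,0,1],[0,0,0,0,0,0,1]],
  ],
)

```text
time_s: 27.55
eef_pos: [526.1, 147.5, 177.8]
orientation: [[0.94, -0.034, 0.339], [-0.034, -0.999, -0.007], [0.339, -0.005, -0.941]]
wrist_force: [0.0, -1.2, 2.5]
width: -0.003
```

```bash
python3 - <<'E'
from h import *
goto(tip=(584,144.6,18),L=173,R=Rz(-2.2,20));held()
E
```

```text
shift [-0.2  0.7 -3.1] rot [-0.4  0.2  0.1] tip now [584.7 146.4  15. ]
normal [-0.985  0.035  0.169] slope deg 80.3 len 83.9 y range [ 58.1 117.4]
mid stand [-0.1 87.4 50.4]
bottom back edge [-1.9 87.4 10.2] top back [11.6 87.4 89. ]
```

Flush at 80.3°. Retreat and travel to cassette C on the right.

Call:
arm_command(
  rows=[
    [[-0.02,0,-0.008,0,0,0,1],[-0.03,0,-0.015,0,0,0,1],[0,0,-0.045,0,-7,0,0.5],[0.01,0,-0.045,0,-7,0,0],[0.01,0,-0.045,0,-5,0,0],[0,0.03,-0.03,0,0,0,0],[-0.01,0.045,0,0,0,0,0],[-0.01,0.045,0,0,0,0,0],[-0.01,0.045,0,0,0,0,0],[-0.01,0.045,0,0,0,0,0]],
  ],
)

```text
time_s: 28.6
eef_pos: [412.7, -62.9, 343.9]
orientation: [[1.0, -0.02, 0.022], [-0.02, -1.0, 0.002], [0.022, -0.002, -1.0]]
wrist_force: [0.0, -0.3, 0.3]
width: 1.001
```

Call:
arm_command(
  rows=[
    [[0,0.045,0,0,0,0,0],[0,0.045,0,0,0,0,0],[0,0.045,0,0,0,0,0],[0,0.045,0,0,0,0,0],[0,0.03,0,0,0,-8,0],[0,0,0,0,0,-8,0],[0,0,0,0,0,-8,0],[0,0,0,0,0,-8,0],[0,0,0,0,0,-8,0],[0,0,0,0,0,-8,0]],
  ],
)

```text
time_s: 29.6
eef_pos: [404.7, -290.7, 341.7]
orientation: [[0.668, 0.743, 0.025], [0.744, -0.668, -0.002], [0.015, 0.02, -1.0]]
wrist_force: [1.0, 1.0, -0.0]
width: 1.001
```

Call:
arm_command(
  rows=[
    [[0,0,0,0,0,-8,0],[0,0,0,0,0,-8,0],[0,0,0,0,0,-8,0],[0,0,0,0,0,-8,0],[0,0,0,0,0,-8,0],[0,0,0,0,0,-8,0],[0,0,0,0,0,0,0]],
  ],
)

```text
time_s: 30.3
eef_pos: [405.0, -291.7, 338.7]
orientation: [[-0.141, 0.99, 0.024], [0.99, 0.141, -0.0], [-0.004, 0.023, -1.0]]
wrist_force: [-0.3, 0.5, -0.6]
width: 0.996
```

```bash
python3 - <<'E'
from h import *
st();s=snap('wrist','w9');green(s);goto(tip=(455,-345,70),L=170,R=Rz(94.4,-40))
s=snap('scene','sc9');green(s,30)
E
```

```text
30.3 [ 405.  -291.7  338.7] [-0.3  0.5 -0.6] 0.996
[[-0.141, 0.99, 0.024], [0.99, 0.141, -0.0], [-0.004, 0.023, -1.0]] [-0.8   0.11  1.8   0.02  1.22 -0.95]
green [476.  60.] 147 [ 530.5 -174.5   39.7] rect (array([ 537.4, -175.6]), array([ 37.9, 103.3]), 63.2)
green [341. 281.] 2142 [ 479.1 -376.8    9.1] rect (array([ 493.9, -372.4]), array([91.3, 81.2]), 4.2)
green [553. 297.] 417 [ 621.8 -331.6   78.2] rect (array([ 622.3, -328.1]), array([115.4,  50. ]), 45.2)
shift [ 49.8  45.7 139.4] rot [  2.5 -39.8   3. ] tip now [ 409.  -291.8  168.8]
green [540. 136.] 129 [1065.1 -605.5  284.3] rect -
green [537. 149.] 88 [1054.7 -607.6  243.2] rect -
green [274. 205.] 150 [597.  144.5  51.3] rect (array([574. , 145.1]), array([120.7,  72.4]), 89.7)
green [442. 202.] 178 [ 786.4 -382.7  113.2] rect (array([ 778.3, -360. ]), array([87.2, 77.3]), 65.4)
green [295. 212.] 160 [594.7  57.2  50.9] rect (array([570.9,  60.2]), array([121.4,  70.7]), 84.9)
green [440. 215.] 81 [ 768.2 -387.7   71.3] rect (array([ 748.6, -395. ]), array([56.9, 85.2]), 37.0)
green [410. 230.] 54 [ 630.2 -332.4   79.5] rect (array([ 623. , -328.3]), array([119.7,  51.8]), 69.7)
green [406. 279.] 160 [ 479.7 -377.4   10. ] rect (array([ 489.6, -367.6]), array([99.5, 90.4]), 7.0)
```

Cassette C has been knocked to about (479,-377). I'll look.

View pics/w9.png

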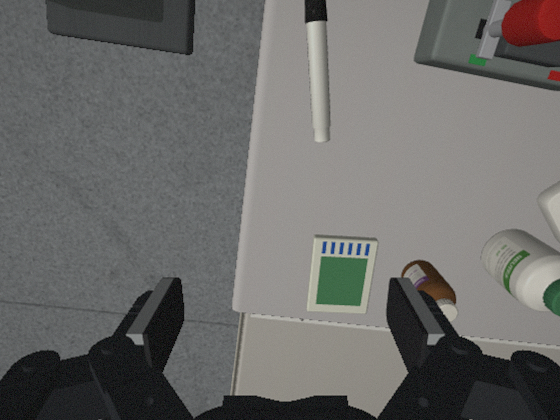

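```bash
cat >> h.py <<'E'
def plate(s,near):
    W=pts(s);im=s['image'].astype(int);p=W.reshape(-1,3);c=im.reshape(-1,3)
    h=cv2.cvtColor(s['image'],cv2.COLOR_BGR2HSV).reshape(-1,3).astype(int)
    ok=(np.hypot(p[:,0]-near[0],p[:,1]-near[1])<75)&(p[:,2]>6)&(p[:,2]<14)
    m=ok.reshape(W.shape[:2]).astype(np.uint8);n,l,t,cc=cv2.connectedComponentsWithStats(m)
    i=1+np.argmax(t[1:,4]);q=W[l==i];print('plate',cc[i].round(),cv2.minAreaRect(q[:,:2].astype(np.float32)))
E
python3 - <<'E'
from h import *
plate(load('w9'),(479,-377))
E
```

```text
plate [341. 274.] ((478.4192810058594, -373.5464782714844), (60.25809097290039, 81.17532348632812), 4.159745693206787)
```

```bash
python3 - <<'E'
from h import *
for f in('w9','w1','sc9'):
    P=pts(load(f)).reshape(-1,3);q=P[(P[:,0]>515)&(P[:,0]<585)&(abs(P[:,1]+370)<45)&(P[:,2]>15)&(P[:,2]<70)]
    print(f,len(q),np.percentile(q,[1,50,99],axis=0).round(0).tolist() if len(q) else '')
goto(tip=(478.4,-373.5,70),L=166,R=Rz(94.2,-40))
E
```

```text
w9 1282 [[538.0, -370.0, 16.0], [551.0, -355.0, 45.0], [567.0, -348.0, 64.0]]
w1 2053 [[541.0, -374.0, 16.0], [559.0, -357.0, 48.0], [572.0, -348.0, 64.0]]
sc9 170 [[530.0, -383.0, 15.0], [542.0, -369.0, 42.0], [559.0, -351.0, 66.0]]
shift [ 15.8  65.  143.1] rot [  2.6 -39.8   3.1] tip now [ 408.9 -291.7  172.8]
```

Call:
arm_command(
  rows=[
    [[0,0.02,0.01,2.5,0,3,0.2],[0,0.022,0.02,0,0,0,0.2],[-0.025,0.022,0.02,0,0,0,0.2],[-0.025,0,0.0016,0,0,0,0.2],[-0.005,0,0.0016,0,-8,0,0.2],[0.0232,0,0.0016,0,-8,0,0.2],[0.0232,0,0.0016,0,-8,0,0.2],[0.0232,0,0.0016,0,-8,0,0.2],[0.0232,0,0.0016,0,-8,0,0.2],[0,0,0,0,0,0,0.2]],
  ],
)

```text
time_s: 31.4
eef_pos: [469.7, -264.6, 246.3]
orientation: [[-0.052, 0.998, 0.026], [0.767, 0.056, -0.64], [-0.64, -0.014, -0.768]]
wrist_force: [-0.6, 0.1, -1.4]
width: 0.8
```

```bash
python3 - <<'E'
from h import *
st();plate(bot.snapshot('wrist'),(478,-373));goto(tip=(478.4,-373.5,40),L=166,R=Rz(94.2,-40))
E
```

```text
31.4 [ 469.7 -264.6  246.3] [-0.6  0.1 -1.4] 0.8
[[-0.052, 0.998, 0.026], [0.767, 0.056, -0.64], [-0.64, -0.014, -0.768]] [-0.53  0.3   1.88 -0.89  0.76  0.01]
plate [295. 100.] ((478.55157470703125, -372.96826171875), (60.20231246948242, 80.64232635498047), 4.13017463684082)
shift [50.5  1.1 62.7] rot [-1.2 -0.2 -0.3] tip now [ 474.8 -371.9  120. ]
```

j4 is close to its limit with this sideways tilt, so I'll relay this one too: pick straight down, turn, regrip in front of the stand.

Call:
arm_command(
  rows=[
    [[-0.023,0,0.0016,0,8,0,0.2],[-0.023,0,0.0016,0,8,0,0.2],[-0.023,0,0.0016,0,8,0,0.2],[-0.023,0,0.0016,0,8,0,0.2],[-0.023,0,0.0016,0,8,0,0.2],[0,0,0,0,0,0,0.2]],
  ],
)

```text
time_s: 32.05
eef_pos: [479.7, -378.6, 293.5]
orientation: [[-0.058, 0.998, 0.012], [0.998, 0.058, 0.012], [0.011, 0.013, -1.0]]
wrist_force: [-0.5, -1.3, 0.3]
width: 0.795
```

```bash
python3 - <<'E'
from h import *
st();goto(tip=(478.4,-373.2,30),L=166,R=Rz(94.2,0))
E
```

```text
32.05 [ 479.7 -378.6  293.5] [-0.5 -1.3  0.3] 0.795
[[-0.058, 0.998, 0.012], [0.998, 0.058, 0.012], [0.011, 0.013, -1.0]] [-0.81  0.39  1.55  0.02  1.2  -0.88]
shift [ 4.3 -2.2 97.5] rot [ 0.7 -0.6 -0.9] tip now [ 481.7 -376.6  127.5]
```

Call:
arm_command(
  rows=[
    [[0.004,-0.002,0.02,0.7,-0.6,-0.9,0.2],[0,0,0.045,0,0,0,0.2],[0,0,0.035,0,0,0,0.2],[0,0,0,0,0,0,0.2]],
  ],
)

```text
time_s: 32.45
eef_pos: [480.2, -379.5, 197.5]
orientation: [[-0.07, 0.997, 0.018], [0.997, 0.07, -0.011], [-0.013, 0.017, -1.0]]
wrist_force: [-0.1, 0.4, 0.1]
width: 0.799
```

```bash
python3 - <<'E'
from h import *
goto(tip=(478.4,-373.2,4),L=166,R=Rz(94.2,0))
E
```

```text
shift [ 6.8 -1.8 27.4] rot [ 1.   0.7 -0.2] tip now [ 483.1 -381.4   31.6]
```

Call:
arm_command(
  rows=[
    [[0.005,-0.003,0.01,1,0.7,0,0.2],[0.001,0,0.01,0,0,0,0.2],[0,0,0.006,0,0,0,0.2],[0,0,0,0,0,0,0.2]],
  ],
)

```text
time_s: 32.85
eef_pos: [478.6, -373.9, 174.7]
orientation: [[-0.071, 0.997, 0.005], [0.997, 0.071, -0.005], [-0.005, 0.004, -1.0]]
wrist_force: [0.6, -0.9, -0.3]
width: 0.799
```

```bash
python3 - <<'E'
from h import *
st();goto(tip=(478.4,-373.2,3.5),L=166,R=Rz(94.2,0))
E
```

```text
32.85 [ 478.6 -373.9  174.7] [ 0.6 -0.9 -0.3] 0.799
[[-0.071, 0.997, 0.005], [0.997, 0.071, -0.005], [-0.005, 0.004, -1.0]] [-0.81  0.54  1.61 -0.    0.98 -0.88]
shift [ 0.8 -0.1  5.2] rot [ 0.2  0.3 -0.1] tip now [ 479.3 -374.7    8.7]
```

Call:
arm_command(
  rows=[
    [[0,0,0.004,0,0,0,0.2],[0,0,0,0,0,0,1],[0,0,0,0,0,0,1],[0,0,0,0,0,0,1],[0,0,0,0,0,0,1],[0,0,-0.03,0,0,0,1],[0,0,-0.045,0,0,0,1],[0,0,-0.045,0,0,0,1],[0,0,0,0,0,0,1]],
  ],
)

```text
time_s: 33.75
eef_pos: [477.9, -373.3, 293.9]
orientation: [[-0.071, 0.997, 0.003], [0.997, 0.071, -0.003], [-0.003, 0.003, -1.0]]
wrist_force: [-0.2, -0.2, 0.8]
width: 0.675
```

Call:
arm_command(
  rows=[
    [[0.044,-0.003,0,0,0,0,1],[0.044,-0.003,0,0,0,0,1],[0.044,-0.003,0,0,0,0,1],[0.044,-0.003,0,0,0,0,1],[0.044,-0.003,0,0,0,0,1],[0.044,-0.003,0,0,0,0,1],[0.044,-0.003,0,0,0,0,1],[0.034,-0.003,0,0,0,0,1],[0,0,0,0,0,8,1],[0,0,0,0,0,8,1]],
  ],
)

```text
time_s: 34.75
eef_pos: [424.4, -22.1, 286.0]
orientation: [[0.219, 0.976, -0.0], [0.976, -0.219, -0.004], [-0.004, 0.001, -1.0]]
wrist_force: [-0.2, -1.1, -0.2]
width: 0.678
```

Call:
arm_command(
  rows=[
    [[0,0,0,0,0,8,1],[0,0,0,0,0,8,1],[0,0,0,0,0,8,1],[0,0,0,0,0,8,1],[0,0,0,0,0,8,1],[0,0,0,0,0,8,1],[0,0,0,0,0,8,1],[0,0,0,0,0,8,1],[0,0,0,0,0,0,1]],
  ],
)

```text
time_s: 35.65
eef_pos: [419.6, -19.6, 278.7]
orientation: [[0.982, 0.186, -0.012], [0.186, -0.983, -0.0], [-0.012, -0.002, -1.0]]
wrist_force: [0.4, -0.0, -1.1]
width: 0.677
```

```bash
python3 - <<'E'
from h import *
st();goto(tip=(430,-20,40),L=166,R=Rz(-2.2,0))
E
```

```text
35.65 [419.6 -19.6 278.7] [ 0.4 -0.  -1.1] 0.677
[[0.982, 0.186, -0.012], [0.186, -0.983, -0.0], [-0.012, -0.002, -1.0]] [-0.25  0.03  2.02 -0.    1.1   1.13]
shift [11.1  2.5 72.6] rot [-0.   0.7 12.9] tip now [417.5 -19.7 112.7]
```

Call:
arm_command(
  rows=[
    [[0.008,0.002,0.02,0,0.7,7,1],[0.003,0,0.035,0,0,6,1],[0,0,0.03,0,0,0,1],[0,0,0.012,0,0,0,1],[0,0,0,0,0,0,1]],
  ],
)

```text
time_s: 36.15
eef_pos: [431.3, -20.0, 178.2]
orientation: [[0.999, -0.033, 0.003], [-0.033, -0.999, 0.001], [0.003, -0.001, -1.0]]
wrist_force: [0.8, 0.7, -1.8]
width: 0.675
```

Call:
arm_command(
  rows=[
    [[0,0,0.006,0,0,0,1],[0,0,0.002,0,0,0,1],[0,0,0,0,0,0,0],[0,0,0,0,0,0,0],[0,0,-0.03,0,0,0,0],[0,0,-0.03,0,0,0,0],[0.0232,0,0.0016,0,-8,0,0],[0.0232,0,0.0016,0,-8,0,0],[0.0232,0,0.0016,0,-8,0,0],[0.0232,0,0.0016,0,-8,0,0]],
  ],
)

```text
time_s: 37.15
eef_pos: [522.5, -22.6, 218.6]
orientation: [[0.85, -0.025, -0.527], [-0.022, -1.0, 0.011], [-0.527, 0.003, -0.85]]
wrist_force: [-0.7, -0.6, -0.6]
width: 1.001
```

Call:
arm_command(
  rows=[
    [[0.0232,0,0.0016,0,-8,0,0],[0,0,0,0,0,0,0]],
  ],
)

```text
time_s: 37.35
eef_pos: [544.6, -23.3, 201.9]
orientation: [[0.764, -0.023, -0.645], [-0.019, -1.0, 0.013], [-0.645, 0.002, -0.764]]
wrist_force: [0.4, -0.0, -1.5]
width: 0.995
```

```bash
python3 - <<'E'
from h import *
st();s=snap('wrist','w10');plate(s,(430,-20));goto(tip=(430,-20,9),L=164,R=Rz(-2.2,-40))
E
```

```text
37.35 [544.6 -23.3 201.9] [ 0.4 -0.  -1.5] 0.995
[[0.764, -0.023, -0.645], [-0.019, -1.0, 0.013], [-0.645, 0.002, -0.764]] [-0.18  0.61  1.53 -0.1   1.7   1.44]
plate [282. 158.] ((434.1018981933594, -18.772981643676758), (60.19866180419922, 81.95022583007812), 88.16658020019531)
shift [37.8  0.9 58.6] rot [ 0.7 -0.1  0.6] tip now [438.8 -21.1  78.1]
```

Call:
arm_command(
  rows=[
    [[0.012,-0.001,0.016,0.7,0,0.6,0],[0.013,-0.001,0.017,0,0,0,0.2],[0.012,0,0.016,0,0,0,0.2],[0,0,0,0,0,0,0.2],[0,0,0,0,0,0,0.2]],
  ],
)

```text
time_s: 37.9
eef_pos: [540.5, -21.2, 149.5]
orientation: [[0.779, -0.039, -0.625], [-0.03, -0.999, 0.024], [-0.626, 0.0, -0.78]]
wrist_force: [-0.9, 0.0, -0.2]
width: 0.799
```

```bash
python3 - <<'E'
from h import *
goto(tip=(434,-18.8,8),L=164,R=Rz(-2.2,-40))
E
```

```text
shift [ 9.1  1.7 13.1] rot [ 0.  -1.3 -0. ] tip now [438.  -17.3  21.6]
```

Call:
arm_command(
  rows=[
    [[0.005,0.0015,0.007,0,-1.3,0,0.2],[0.005,0,0.0075,0,0,0,0.2],[0,0,0,0,0,0,0.2]],
  ],
)

```text
time_s: 38.2
eef_pos: [539.8, -23.0, 135.3]
orientation: [[0.769, -0.038, -0.638], [-0.03, -0.999, 0.024], [-0.638, 0.001, -0.77]]
wrist_force: [0.1, 0.3, 0.3]
width: 0.801
```

```bash
python3 - <<'E'
from h import *
st();goto(tip=(434,-18.8,7.5),L=164,R=Rz(-2.2,-40))
E
```

```text
38.2 [539.8 -23.  135.3] [0.1 0.3 0.3] 0.801
[[0.769, -0.038, -0.638], [-0.03, -0.999, 0.024], [-0.638, 0.001, -0.77]] [-0.18  0.7   1.54 -0.09  1.58  1.46]
shift [ 1.  -0.2  2. ] rot [ 0.1 -0.3 -0. ] tip now [435.2 -19.2   9.1]
```

Call:
arm_command(
  rows=[
    [[0.001,0,0.0015,0,0,0,0.2],[0,0,0,0,0,0,1],[0,0,0,0,0,0,1],[0,0,0,0,0,0,1],[0,0,0,0,0,0,1],[-0.01,0,-0.012,0,0,0,1],[-0.02,0,-0.024,0,0,0,1],[-0.025,0,-0.03,0,0,0,1],[-0.025,0,-0.03,0,0,0,1],[0,0,0,0,0,0,1]],
  ],
)

```text
time_s: 39.2
eef_pos: [539.5, -22.9, 265.7]
orientation: [[0.768, -0.039, -0.64], [-0.03, -0.999, 0.024], [-0.64, 0.001, -0.768]]
wrist_force: [1.1, 0.2, -2.0]
width: 0.678
```

Call:
arm_command(
  rows=[
    [[-0.023,0,0.0016,0,8,0,1],[-0.023,0,0.0016,0,8,0,1],[-0.023,0,0.0016,0,8,0,1],[-0.023,0,0.0016,0,8,0,1],[-0.023,0,0.0016,0,8,0,1],[-0.01,0,0.0016,0,8,0,1],[0,0,0,0,8,0,1],[0,0,0,0,8,0,1],[0,0,0,0,8,0,1],[0,0,0,0,4,0,1]],
  ],
)

```text
time_s: 40.2
eef_pos: [413.3, -16.4, 296.8]
orientation: [[0.785, -0.039, 0.619], [-0.03, -0.999, -0.024], [0.619, 0.001, -0.785]]
wrist_force: [0.2, 1.0, -1.4]
width: 0.678
```

```bash
python3 - <<'E'
from h import *
st();held()
E
```

```text
40.2 [413.3 -16.4 296.8] [ 0.2  1.  -1.4] 0.678
[[0.785, -0.039, 0.619], [-0.03, -0.999, -0.024], [0.619, 0.001, -0.785]] [-0.31 -0.18  2.25  0.39  0.45  1.01]
normal [-0.978  0.037  0.207] slope deg 78.1 len 76.9 y range [-110.8  -51.3]
mid stand [-79.8 -80.6 166.1]
bottom back edge [-83.1 -80.6 126. ] top back [-66.6 -80.6 204.2]
```

Call:
arm_command(
  rows=[
    [[0.0235,0.003,0.0185,0,0,0,1],[0.0235,0.003,0.0185,0,0,0,1],[0.0115,0,0.0005,0,-4,0,1],[-0.0092,0,0.0132,0,0,0,1],[-0.0092,0,0.0132,0,0,0,1],[-0.0092,0,0.0132,0,0,0,1],[0,0,0,0,0,0,1]],
  ],
)

```text
time_s: 40.95
eef_pos: [479.2, -23.5, 250.0]
orientation: [[0.839, -0.036, 0.542], [-0.032, -0.999, -0.016], [0.543, -0.004, -0.84]]
wrist_force: [-0.5, 0.7, -1.2]
width: 0.682
```

```bash
python3 - <<'E'
from h import *
st();held()
E
```

```text
40.95 [479.2 -23.5 250. ] [-0.5  0.7 -1.2] 0.682
[[0.839, -0.036, 0.542], [-0.032, -0.999, -0.016], [0.543, -0.004, -0.84]] [-0.27  0.09  2.1   0.33  0.41  1.08]
normal [-0.954  0.032  0.298] slope deg 72.7 len 76.7 y range [-114.9  -55.1]
mid stand [-26.4 -84.3 110.1]
bottom back edge [-33.5 -84.3  70.4] top back [ -9.7 -84.3 146.8]
```

Call:
arm_command(
  rows=[
    [[-0.0087,0,0.001,0,3,0,1],[0.008,0,0.007,0,0,0,1],[0.006,0,0.005,0,0,0,1],[-0.01,0,0.015,0,0,0,1],[-0.01,0,0.015,0,0,0,1],[0,0,0,0,0,0,1]],
  ],
)

```text
time_s: 41.6
eef_pos: [501.0, -25.0, 214.2]
orientation: [[0.802, -0.035, 0.596], [-0.029, -0.999, -0.02], [0.597, -0.001, -0.803]]
wrist_force: [-0.8, -0.9, -0.9]
width: 0.678
```

```bash
python3 - <<'E'
from h import *
st();held()
E
```

```text
41.6 [501.  -25.  214.2] [-0.8 -0.9 -0.9] 0.678
[[0.802, -0.035, 0.596], [-0.029, -0.999, -0.02], [0.597, -0.001, -0.803]] [-0.26  0.21  2.08  0.55  0.26  0.86]
normal [-0.972  0.033  0.235] slope deg 76.4 len 112.2 y range [-117.1  -55.7]
mid stand [  0.3 -85.2  63.4]
bottom back edge [ -4.2 -85.2  23.3] top back [ 14.6 -85.2 101.1]
```

Call:
arm_command(
  rows=[
    [[-0.0065,0,-0.005,0,0,0,1],[-0.006,0,0.008,0,0,0,1],[-0.006,0,0.008,0,0,0,1],[-0.004,0,0.005,0,0,0,1],[0,0,0,0,0,0,1]],
  ],
)

```text
time_s: 42.15
eef_pos: [496.0, -25.4, 195.2]
orientation: [[0.794, -0.033, 0.607], [-0.026, -0.999, -0.021], [0.608, 0.002, -0.794]]
wrist_force: [0.6, -0.0, -1.5]
width: 0.682
```

```bash
python3 - <<'E'
from h import *
st();held()
E
```

```text
42.15 [496.  -25.4 195.2] [ 0.6 -0.  -1.5] 0.682
[[0.794, -0.033, 0.607], [-0.026, -0.999, -0.021], [0.608, 0.002, -0.794]] [-0.27  0.24  2.1   0.73  0.21  0.67]
normal [-0.975  0.032  0.221] slope deg 77.3 len 93.8 y range [-117.8  -56.4]
mid stand [ -0.6 -86.   54.6]
bottom back edge [ -4.5 -86.   14.5] top back [ 13.1 -86.   92.6]
```

Call:
arm_command(
  rows=[
    [[0.0035,0,0.002,0,-3,0,1],[-0.003,0,0.003,0,0,0,1],[-0.002,0,0.003,0,0,0,1],[0,0,0,0,0,0,1]],
  ],
)

```text
time_s: 42.6
eef_pos: [500.0, -25.7, 191.1]
orientation: [[0.821, -0.033, 0.57], [-0.025, -0.999, -0.021], [0.57, 0.003, -0.821]]
wrist_force: [-0.5, -1.6, -0.8]
width: 0.675
```

```bash
python3 - <<'E'
from h import *
st();held()
E
```

```text
42.6 [500.  -25.7 191.1] [-0.5 -1.6 -0.8] 0.675
[[0.821, -0.033, 0.57], [-0.025, -0.999, -0.021], [0.57, 0.003, -0.821]] [-0.26  0.26  2.08  0.55  0.24  0.84]
normal [-0.959 -0.065  0.275] slope deg 73.9 len 86.2 y range [-117.6  -56.4]
mid stand [ -1.7 -85.8  49.8]
bottom back edge [ -8.  -85.8  10. ] top back [ 14.2 -85.8  86.9]
```

Call:
arm_command(
  rows=[
    [[-0.001,0,0.001,0,0,0,1],[0,0,0,0,0,0,1]],
  ],
)

```text
time_s: 42.85
eef_pos: [499.7, -25.7, 190.0]
orientation: [[0.82, -0.034, 0.571], [-0.026, -0.999, -0.021], [0.571, 0.002, -0.821]]
wrist_force: [-1.8, 1.2, 0.5]
width: 0.676
```

```bash
python3 - <<'E'
from h import *
st();s=held();cv2.imwrite('pics/w11.png',s['image'])
E
```

```text
42.85 [499.7 -25.7 190. ] [-1.8  1.2  0.5] 0.676
[[0.82, -0.034, 0.571], [-0.026, -0.999, -0.021], [0.571, 0.002, -0.821]] [-0.26  0.26  2.08  0.56  0.24  0.83]
normal [-0.834 -0.475  0.282] slope deg 70.9 len 91.2 y range [-97.3 -54.8]
mid stand [ -2.4 -84.3  46.3]
bottom back edge [-11.4 -84.3   7.1] top back [ 14.8 -84.3  82.7]
```

View pics/w11.png

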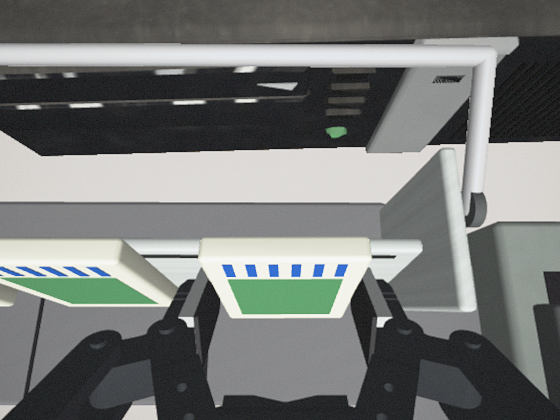

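The held cassette is square in the jaws at (285,280). The odd plane fit came from the neighbouring green window being included. Release and retreat.

Call:
arm_command(
  rows=[
    [[-0.001,0,0.001,0,0,0,1],[0,0,0,0,0,0,0.18],[0,0,0,0,0,0,0.18],[0,0,0,0,0,0,0.18],[0,0,-0.03,0,0,0,0.18],[0,0,-0.045,0,0,0,0.18],[0.023,0,-0.01,0,-8,0,1],[0.023,0,0,0,-6,0,1],[0,0,0,0,0,0,1],[0,0,0,0,0,0,1]],
  ],
)

```text
time_s: 43.9
eef_pos: [485.0, -24.2, 280.8]
orientation: [[0.939, -0.036, 0.341], [-0.033, -0.999, -0.015], [0.342, 0.003, -0.94]]
wrist_force: [-1.1, 0.1, -0.5]
width: 0.139
```

```bash
cat >> h.py <<'E'
def slope(s,yc):
    "plane fit of cassette window at stand y=yc"
    W=pts(s);im=s['image'].astype(int);o=np.array([601.2,57.9]);X=np.array([.9992,-.039]);Y=np.array([.039,.9992])
    d=W[...,:2]-o;S=np.stack([d@X,d@Y,W[...,2]],-1)
    g=(im[...,1]>im[...,2]+20)&(im[...,1]>im[...,0]+10)&(abs(S[...,1]-yc)<30)&(abs(S[...,0])<60)&(S[...,2]>5)&(S[...,2]<100)
    q=S[g]
    if len(q)<20: print(yc,'few',len(q));return
    q=q[np.abs(q-np.median(q,0)).max(1)<35];c=q.mean(0);n=np.linalg.svd(q-c)[2][2];n*=-np.sign(n[0])
    print(yc,len(q),'c',c.round(1),'n',n.round(3),'slope',np.degrees(np.arccos(n[2])).round(1))
E
python3 - <<'E'
from h import *
s=bot.snapshot('wrist')
for y in(-86,0,87):slope(s,y)
o=np.array([601.2,57.9]);X=np.array([.9992,-.039]);Y=np.array([.039,.9992])
for x in(-50,-20):
  t=o+x*X-86*Y;print(t);goto(tip=(*t,18),L=173,R=Rz(-2.2,20))
E
```

```text
-86 1779 c [ -6.9 -86.8  50.9] n [-0.963 -0.005  0.268] slope 74.5
0 1381 c [-4.6  0.3 50.9] n [-0.985 -0.003  0.172] slope 80.1
87 909 c [-5.8 82.8 45.7] n [-0.985 -0.002  0.172] slope 80.1
[547.886  -26.0812]
shift [-30.8  -0.9  95.4] rot [ 0.1 -0.   0.2] tip now [544.2 -26.9 118.2]
[577.862  -27.2512]
shift [ -2.7  -0.8 105.7] rot [ 0.1 -0.   0.2] tip now [544.2 -26.9 118.2]
```

Call:
arm_command(
  rows=[
    [[-0.008,0,0.032,0,0,0,1],[-0.011,0,0.032,0,0,0,1],[-0.009,0,0.026,0,0,0,1],[0,0,0,0,0,0,1]],
  ],
)

```text
time_s: 44.35
eef_pos: [486.9, -24.4, 181.4]
orientation: [[0.938, -0.037, 0.344], [-0.034, -0.999, -0.014], [0.344, 0.001, -0.939]]
wrist_force: [-1.0, 0.4, 0.6]
width: -0.002
```

```bash
python3 - <<'E'
from h import *
st();goto(tip=(578,-27.2,18),L=173,R=Rz(-2.2,20))
E
```

```text
44.35 [486.9 -24.4 181.4] [-1.   0.4  0.6] -0.002
[[0.938, -0.037, 0.344], [-0.034, -0.999, -0.014], [0.344, 0.001, -0.939]] [-0.25  0.27  2.03  0.15  0.49  1.24]
shift [29.8 -0.6 11.8] rot [ 0.  -0.1  0.1] tip now [546.3 -26.8  18.9]
```

Call:
arm_command(
  rows=[
    [[0.008,0,0.003,0,0,0,1],[0.008,0,0.004,0,0,0,1],[0.007,0,0.0035,0,0,0,1],[0.004,0,0.002,0,0,0,1],[0,0,0,0,0,0,1]],
  ],
)

```text
time_s: 44.85
eef_pos: [519.3, -25.8, 181.1]
orientation: [[0.937, -0.037, 0.347], [-0.034, -0.999, -0.014], [0.348, 0.001, -0.938]]
wrist_force: [-1.7, -0.3, 0.1]
width: 0.0
```

```bash
python3 - <<'E'
from h import *
st();goto(tip=(578,-27.2,18),L=173,R=Rz(-2.2,20));slope(bot.snapshot('wrist'),-86)
E
```

```text
44.85 [519.3 -25.8 181.1] [-1.7 -0.3  0.1] 0.0
[[0.937, -0.037, 0.347], [-0.034, -0.999, -0.014], [0.348, 0.001, -0.938]] [-0.23  0.33  1.96  0.14  0.51  1.27]
shift [-0.6 -0.8  0.3] rot [ 0.1 -0.3  0.1] tip now [579.4 -28.2  18.9]
-86 874 c [ -4.3 -87.   51.6] n [-0.985 -0.004  0.172] slope 80.1
```

All three are at 80.1°. Retreat and go over the lever.

Call:
arm_command(
  rows=[
    [[-0.02,0,-0.008,0,0,0,1],[-0.03,0,-0.015,0,0,0,1],[0,0,-0.045,0,-7,0,0.5],[0.01,0,-0.045,0,-7,0,0],[0.01,0,-0.045,0,-5,0,0],[0,0.03,-0.03,0,0,0,0],[0,0.04,0,0,0,0,0],[0,0.04,0,0,0,0,0],[0,0,0,0,0,0,0]],
  ],
)

```text
time_s: 45.8
eef_pos: [445.3, -135.2, 353.3]
orientation: [[0.998, -0.032, 0.048], [-0.032, -0.999, -0.01], [0.049, 0.009, -0.999]]
wrist_force: [0.4, 0.2, 0.2]
width: 1.0
```

```bash
python3 - <<'E'
from h import *
st();s=snap('wrist','w12')
for f in('wrist','scene','side'):
    print(f);q=s if f=='wrist' else bot.snapshot(f)
    for y in(-86,0,87):slope(q,y)
W=pts(s);h=cv2.cvtColor(s['image'],cv2.COLOR_BGR2HSV).astype(int)
r=((h[...,0]<8)|(h[...,0]>172))&(h[...,1]>170)&(W[...,2]>102)&(W[...,2]<115)
p=W[r];print(len(p),np.nanmean(p,0),np.nanpercentile(p,2,0),np.nanpercentile(p,98,0))
goto(tip=(533,-155.5,110),L=166,R=Rz(-2.2,0))
E
```

```text
45.8 [ 445.3 -135.2  353.3] [0.4 0.2 0.2] 1.0
[[0.998, -0.032, 0.048], [-0.032, -0.999, -0.01], [0.049, 0.009, -0.999]] [-0.49  0.01  1.87  0.01  1.21  1.11]
wrist
-86 1750 c [ -4.8 -86.6  47.8] n [-0.985 -0.004  0.171] slope 80.2
0 792 c [-6.4 -8.8 40.3] n [-0.985 -0.002  0.172] slope 80.1
87 few 0
scene
-86 171 c [ -7.1 -87.7  51.3] n [-0.989  0.068  0.133] slope 82.4
0 162 c [-7.3 -1.1 51.2] n [-0.984  0.063  0.168] slope 80.3
87 149 c [-6.7 87.5 51. ] n [-0.984  0.093  0.15 ] slope 81.4
side
-86 92 c [ -7.3 -89.5  49.6] n [-0.985 -0.007  0.173] slope 80.1
0 102 c [-7.5 -2.8 49.8] n [-0.985 -0.008  0.173] slope 80.1
87 110 c [-7.7 84.  49.3] n [-0.988 -0.036  0.149] slope 81.4
1424 [ 533.68077607 -154.66563138  105.59475762] [ 522.64999568 -165.7524259   103.18103137] [ 544.4370432  -143.46496102  107.25017502]
shift [85.6 21.4 79.2] rot [ 0.2 -2.5  0.6] tip now [ 451.9 -132.2  185.4]
```

Call:
arm_command(
  rows=[
    [[0.042,0.0105,0.01,0,-2.5,0,0],[0.042,0.0105,0.02,0,0,0,0],[0,0,0.03,0,0,0,0],[0,0,0.02,0,0,0,0],[0,0,0,0,0,0,0]],
  ],
)

```text
time_s: 46.45
eef_pos: [528.4, -146.4, 266.9]
orientation: [[1.0, -0.02, -0.007], [-0.02, -1.0, 0.001], [-0.007, -0.001, -1.0]]
wrist_force: [-1.1, 0.7, 0.3]
width: 0.998
```

```bash
python3 - <<'E'
from h import *
st();goto(tip=(533.5,-154.6,87),L=168,R=Rz(-2.2,0))
E
```

```text
46.45 [ 528.4 -146.4  266.9] [-1.1  0.7  0.3] 0.998
[[1.0, -0.02, -0.007], [-0.02, -1.0, 0.001], [-0.007, -0.001, -1.0]] [-0.43  0.31  1.73 -0.    1.12  1.16]
shift [ 5.4  8.1 11.9] rot [-0.   0.4  1.1] tip now [ 527.2 -146.3   98.9]
```

Call:
arm_command(
  rows=[
    [[0.0055,0.008,0.004,0,0.4,1,0],[0,0,0.008,0,0,0,0],[0,0,0,0,0,0,1],[0,0,0,0,0,0,1],[0,0,0,0,0,0,1],[0,0,0,0,0,0,1],[0,0,0,0,0,0,1]],
  ],
)

```text
time_s: 47.15
eef_pos: [534.9, -154.4, 258.4]
orientation: [[0.999, -0.035, 0.005], [-0.035, -0.999, -0.005], [0.005, 0.005, -1.0]]
wrist_force: [-1.1, -5.5, -4.1]
width: 0.28
```

Call:
arm_command(
  rows=[
    [[0,0,-0.012,0,0,0,1],[0,0,-0.012,0,0,0,1],[0,0,0,0,0,0,1]],
  ],
)

```text
time_s: 47.45
eef_pos: [534.0, -154.8, 283.3]
orientation: [[0.999, -0.037, 0.003], [-0.037, -0.999, -0.004], [0.004, 0.004, -1.0]]
wrist_force: [-0.9, -0.9, -4.2]
width: 0.284
```

Sliding to the lock end, slowly, because the keeper swings over.

Call:
arm_command(
  rows=[
    [[0.01,0,0.001,0,0,0,1],[0.012,0,0.001,0,0,0,1],[0.012,0,0,0,0,0,1],[0.012,0,0,0,0,0,1],[0.01,0,0,0,0,0,1],[0,0,0,0,0,0,1]],
  ],
)

```text
time_s: 48.05
eef_pos: [589.9, -156.8, 276.9]
orientation: [[0.999, -0.036, -0.011], [-0.036, -0.999, -0.003], [-0.011, 0.004, -1.0]]
wrist_force: [-0.2, -1.5, -4.0]
width: 0.281
```

Call:
arm_command(
  rows=[
    [[0.003,0,-0.005,0,0.7,0,1],[0.004,0,0,0,0,0,1],[0,0,0,0,0,0,1]],
  ],
)

```text
time_s: 48.35
eef_pos: [595.7, -156.9, 280.5]
orientation: [[0.999, -0.035, -0.007], [-0.035, -0.999, -0.003], [-0.007, 0.003, -1.0]]
wrist_force: [-3.0, -2.4, -4.0]
width: 0.282
```

Call:
arm_command(
  rows=[
    [[0,0,0.01,0,0,0,1],[0,0,0.01,0,0,0,1],[0,0,0.005,0,0,0,1],[0,0,0,0,0,0,1]],
  ],
)

```text
time_s: 48.75
eef_pos: [595.6, -157.2, 258.3]
orientation: [[0.999, -0.036, -0.006], [-0.036, -0.999, -0.003], [-0.006, 0.003, -1.0]]
wrist_force: [-5.2, -2.2, -3.1]
width: 0.279
```

Back at the gripping height. A slight press, then release and retreat.

Call:
arm_command(
  rows=[
    [[0,0,0.002,0,0,0,1],[0,0,0,0,0,0,0],[0,0,0,0,0,0,0],[0,0,0,0,0,0,0],[0,0,-0.03,0,0,0,0],[0,0,-0.045,0,0,0,0],[-0.045,0,-0.02,0,0,0,0],[-0.045,0,0,0,0,0,0],[-0.045,0,0,0,0,0,0],[0,0,0,0,0,0,0]],
  ],
)

```text
time_s: 49.75
eef_pos: [462.0, -150.0, 359.5]
orientation: [[0.999, -0.033, 0.014], [-0.032, -0.999, -0.005], [0.014, 0.004, -1.0]]
wrist_force: [0.7, 0.2, -0.4]
width: 1.002
```

```bash
python3 - <<'E'
from h import *
st();s=snap('wrist','w13');sc=snap('scene','sc13')
for q in(s,sc):
    for y in(-86,0,87):slope(q,y)
W=pts(s);h=cv2.cvtColor(s['image'],cv2.COLOR_BGR2HSV).astype(int)
r=((h[...,0]<8)|(h[...,0]>172))&(h[...,1]>170)&(W[...,2]>95)&(W[...,2]<140)
p=W[r];print(len(p),np.nanmean(p,0),np.nanpercentile(p,2,0),np.nanpercentile(p,98,0))
E
```

```text
49.75 [ 462.  -150.   359.5] [ 0.7  0.2 -0.4] 1.002
[[0.999, -0.033, 0.014], [-0.032, -0.999, -0.005], [0.014, 0.004, -1.0]] [-0.49  0.06  1.81  0.    1.26  1.11]
-86 1613 c [ -4.4 -86.6  50.1] n [-0.985 -0.002  0.171] slope 80.1
0 349 c [ -7.1 -11.9  36. ] n [-0.986 -0.002  0.169] slope 80.3
87 few 0
-86 145 c [ -7.3 -88.2  51.4] n [-0.978  0.129  0.161] slope 80.7
0 135 c [-7.7 -1.3 51.5] n [-0.993  0.058  0.104] slope 84.0
87 132 c [-8.1 86.8 51.3] n [-0.984  0.117  0.135] slope 82.2
1058 [ 586.6265842  -156.77940586  104.98510334] [ 579.81696627 -168.11037999   97.49843212] [ 592.57310199 -145.92349528  107.1826816 ]
```

View pics/w13.png

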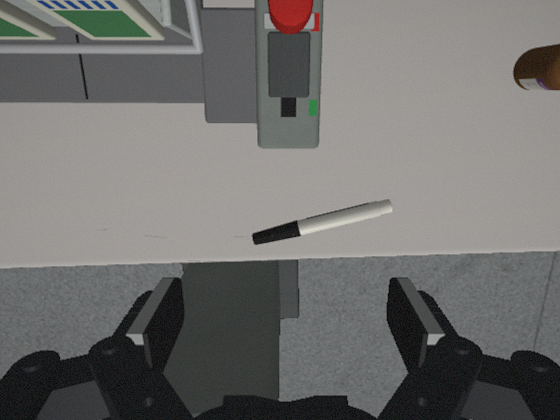

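The knob's near edge is at x = 579.8 mm (579.9 mm at the start) with its top at 107 mm, and the keeper bar lies in front of the cassettes. Handing in.

```bash
python3 - <<'E'
from h import *
bot.sign_off()
E
```

```text
the job is handed in; nothing more can be done
```

All three cassettes stand flush against the fence, the lever is back in its lock notch fully down, and the keeper bar is shut in front of them. I handed the job in at about 50 s of the 210 s allowed. No verdict is reported, so this rests on my own checks.

**What I did:** I moved the lever to the load notch and stood each cassette by gripping it tilted back, swinging it upright and pushing its foot in. They stand at about y = 0, +87 and -86 mm in the stand's frame. The left cassette (too near the analyser) and the right one (sideways tilt too near a wrist joint limit) I first set down in front of the stand and gripped again. The right one had been knocked to about (478, -374) mm before I reached it.

**Last checks:**
- **Cassettes:** All three measured a slope of about 80.1° from close up after the pushes.
    - After locking, the wrist camera gave 80.1° and 80.3° for the right and middle ones. The left one was out of its view.
    - The coarser scene camera gave 80.7°, 84.0° and 82.2° for the right, middle and left ones. That is within tolerance, and I put the spread down to its few, noisy pixels.
- **Lever:** The knob's near edge was at x = 579.8 mm, against 579.9 mm at the start, and its top was at 107 mm, so it is down. The knob was partly cut off in that last picture.
- **Keeper bar:** I saw it in front of the cassettes but did not measure its angle.
- **Things round about:** The marker pen and small bottle looked undisturbed. I did not measure the bystanders against their starting places.
- **Robot:** The arm was clear of everything at hand-in.

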